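Swing the lying resin bottle upright against the bench stop and stand it on the scale

ROBOT

A 7-joint arm with a two-finger parallel gripper is mounted at the origin on the work surface. World frame = base frame: x ahead of the robot, y to its left, z up, the work surface at z = 0. Lengths are in m, angles in rad, forces in N, time in s.
With the tool pointing down it reaches from about 0.425 to 0.8 m from the base axis. Payload 8.3 kg.
Tool frame: the origin (TCP) lies between the finger pads; the fingertips stand 25 mm ahead of it and the grasp point (between the pads) lies 6 mm ahead of it; y points along the fingers, z is the direction in which the jaws open and shut, and the axes are right-handed (so a half turn about y gives the same grasp; the last joint's range is limited). The gripper opens to 85 mm and grips with 20 to 120 N. Pads are 22 mm wide; open, the fingers measure 114 mm over their backs; the gripper's body (76 mm by 85 mm) begins 54 mm behind the grasp point. The pads swing forward as they close: fully open they stand 13 mm farther back than shut.
Start: joints at [1.102, 0.383, 0.016, 1.37, -0.006, 1.388, -0.046], TCP at [0.247, -0.574, 0.256] pointing down, gripper open.
Joint ranges: [-2.95, 2.95], [-0.25, 2.06], [-1.52, 1.56], [0.18, 2.33], [-1.44, 4.58], [0.02, 2.06], [-3.01, 3.01]. Speed limits (rad/s): [2.39, 2.39, 3.01, 3.01, 3.14, 3.14, 3.14].

INTERFACE

Orientations are given as a unit quaternion [x, y, z, w].
In Python, from bench import bot gives the robot as it stands.
- The arm moves only by the tool servo_tool, never from a script. Its argument "deltas" is a list of rows, each an object of numbers: "x", "y", "z": the shift along the tool's x, y, z in cm; "rx", "ry", "rz": the turn, a rotation vector about the tool's x, y, z in degrees; "grip": the closure in counts, from 0 (fully open) to 255 (shut). A call has 1 to 5 rows; each row is the pose to reach, as a shift and turn from the pose measured when the call began, along the tool's axes at that moment; what a row does not reach only later rows make up. A row lasts 1/12 s, in which the tool goes at most 41.7 mm and 7.16 degrees, less where a joint would pass 70% of its speed; a pose out of reach is approached as far as the arm can. A call with a gripper value outside its range is refused whole. The fingers move at their own pace and stop on an object; the grip force is fixed at half the most. Time passes only in rows, so rows that repeat a pose let the fingers close. It gives the time, the measured TCP pose, the force and the opening at its end, in the units of the state.
- bot.get_obs(): the state, without advancing time (a new reading comes with each control period).
- bot.read_camera(name): name is "scene" or "top"; returns a dict with "frame" (420x560x3 uint8, blue, green, red), "fovy" (degrees; the focal length in pixels is half the picture's height over the tangent of half this angle, whatever the lens; pixels are square), "cx", "cy" (the principal point, pixels), "R" (3x3) and "t" (3): a world point X has camera coordinates R X + t. Camera axes: x right, y down, z forward; pixel columns grow to the right and rows downward; lengths in m; the calibration is good to about 2 mm. A picture is of the moment at which its call begins. There is no depth.
- bot.close_job(): hands the job in, once; it reports no verdict.
The state is a dict: "time": time; "joint_positions": joint angles; "dq": joint speeds; "joint_torque": joint torques, N m; "ee_pos": TCP position; "ee_rot": TCP orientation; "wrist_force": force on the tool from outside, world axes, zero at the start; "wrist_torque": the same for the moment, N m; "opening": finger opening in m.
Only numpy, scipy, OpenCV 4.12 (cv2) and the standard library are available. Lean on these libraries where they do the work, as an engineer would, in place of code of your own. Each camera call takes 0.05 s, during which the arm holds its last target.

TASK

Weigh the square-bodied resin bottle that lies on the casting bench: pick it up and push its foot against the fixed wooden bench stop so that it swings from lying to upright within the fingers. Then set it gently, still upright, on the middle of the round scale pan and let go, without disturbing the other things on the bench.

Things in the scene. Friction and masses are not known exactly. Their poses are not given: they have to be found in the camera images.
- bottle: the only square-bodied bottle, white, lying on its side left or right of the stop, cap roughly towards the robot; 110 to 225 g, 185 mm long. Origin: centre of its square foot face, on the axis, 27 mm above the bench while lying; own x axis runs from foot to cap. From the foot: body 54 x 54 mm to 105 mm, taper to 125, neck 22 mm wide to 138, round black cap 28 mm wide to 185
- cap (a point): where to grip the bottle: on its axis, in the middle of the smooth cap, 165 mm from the foot. Held here with about 15 N it stays roughly level when lifted, and turns between the pads, about their closing line, while its foot is kept pressed on the stop with 5 to 15 N as the cap rises; without steady pressure the foot slides up the stop instead
- bench_stop: fixed wooden batten on the bench, near the middle and towards the far side: 45 mm thick (own x), 200 mm long (own y), 80 mm high. Origin: centre of its underside; own x axis points away from the robot, roughly; own z up
- stop_face (a point): bottom middle of the batten's upright face on the robot's side, at bench height; axes as the batten's, so its x axis points into the batten, square to the face; free bench lies in front of the face
- scale: bench scale fixed to the bench on the other side of the stop from the bottle: flat grey base 170 x 170 x 30 mm with a small display, round steel pan 130 mm in diameter on top. Origin: on the bench under the pan's centre
- pan_centre (a point): centre of the pan's flat upper face, 40 mm above the bench
- tape_roll: bystander: roll of paper tape lying flat, 96 mm across, 30 mm high, beyond the stop; origin under its centre
- stick_cup: bystander: orange cup 75 mm high with stirring sticks up to 155 mm, beyond the stop; origin under its centre
- jar: bystander: standing amber jar, 60 mm across, 75 mm high, far left; origin under its centre
- round_bottle: bystander: standing round white bottle, 48 mm across, 120 mm high, far right; origin under its centre
- mould: bystander: pink casting mould with two bays, 150 x 110 x 25 mm, at the left side; origin under its centre
- wood_block: bystander: wooden block 130 x 45 x 28 mm, at the right side; origin under its centre
Not all that is in view belongs to the job. Leave any purple or turquoise look-alike of the bottle alone.

How it is judged:
On the way, in this order (a step that is already met when the one before it is completed fails the run):
1. the bottle, held in the fingers, is part-way from lying to upright (20 to 72 degrees off upright) with its foot pressed against the bench stop (contact force between bottle and the fingers above 1 N and contact force between bottle and bench_stop above 0.3 N and angle between bottle's own x axis and vertical between 0.35 and 1.25 rad), for 0.1 s.
2. the bottle is upright (within 10 degrees) in the fingers, not yet on the scale (contact force between bottle and the fingers above 1 N and angle between bottle's own x axis and vertical below 0.18 rad and contact force between bottle and scale below 0.1 N), for 0.1 s.
At the end, for the whole second after the job is handed in: the bottle stands still on its foot on the scale pan, upright within 3.5 degrees, its foot's centre within 25 mm of the pan's centre and level with the pan within 4 mm, bearing on the scale, released (angle between bottle's own x axis and vertical below 0.06 rad and horizontal distance between bottle and pan_centre below 0.025 m and z of bottle in the frame of pan_centre between -0.004 and 0.004 m and contact force between bottle and scale above 0.5 N and linear speed of bottle below 0.02 m/s); the robot touches nothing.
It fails at once if the bottle is slammed or pressed on the scale with more than 35 N (contact force between bottle and scale above 35 N).
It fails at once if a bystander (tape roll, stick cup, jar, round bottle, mould, wood block) is moved by more than 25 mm (distance of any of tape_roll, stick_cup, jar, round_bottle, mould, wood_block from where it was at the start of the episode above 0.025 m).
It also fails if it takes over 54 s, if anything falls off the work surface, if the arm or the gripper's body presses on something with over 40 N, if the wrist force passes 120 N, or if a joint passes its speed limit or range.

## Working session

There is one attempt and no reset: what is moved stays moved. The work goes in short steps, Python scripts to look and compute and a tool call to move; the robot and the scene stay as the last step left them, time stands still between calls to the robot, and variables do not carry over. Pictures are saved under pics/ and viewed, and the job is handed in when it is done.

Besides the shell and the picture viewer there is one more tool, called after ">>>" in YAML: its name, and indented under it one key for each argument. servo_tool: Moves the arm, as the interface text tells. Its arguments: {"type":"object","properties":{"deltas":{"type":"array"}},"required":["deltas"]}

```bash
mkdir -p pics; ls; python3 - <<'E'
from bench import bot
import cv2,numpy as np
o=bot.get_obs()
for k,v in o.items(): print(k,np.round(v,4))
for n in("scene","top"):
    c=bot.read_camera(n); cv2.imwrite(f"pics/{n}0.png",c["frame"]); print(n,c["fovy"],c["cx"],c["cy"],np.array(c["R"]).round(4).tolist(),np.array(c["t"]).round(4).tolist(), [k for k in c])
E
```

```text
pics
time 0.0
joint_positions [ 1.1021  0.3843  0.0164  1.3712 -0.0063  1.3882 -0.0465]
dq [ 0.0006 -0.0001 -0.0006  0.0013  0.001  -0.0011 -0.001 ]
joint_torque [-3.00000e-04 -6.27597e+01  8.44200e-01 -3.71826e+01  1.65000e-02
  1.41000e-02  0.00000e+00]
ee_pos [ 0.2466 -0.5738  0.2552]
ee_rot [-0.1427  0.6933 -0.6919  0.1424]
wrist_force [ 0.9461  0.5305 -0.1936]
wrist_torque [ 0.011   0.01   -0.0251]
opening 0.0853
scene 44.8169455161546 282.496200600651 207.60753203202262 [[-0.5732, 0.8194, -0.0011], [0.4432, 0.3088, -0.8416], [-0.6892, -0.4829, -0.5402]] [0.2489, -0.1691, 1.9228] ['frame', 'fovy', 'cx', 'cy', 'R', 't']
top 47.59681012712127 274.58257003482225 205.20881142972937 [[-0.0113, -0.9999, -0.0007], [-0.9775, 0.0112, -0.2105], [0.2105, -0.0017, -0.9776]] [0.0164, 0.4935, 1.6909] ['frame', 'fovy', 'cx', 'cy', 'R', 't']
```

View pics/scene0.png

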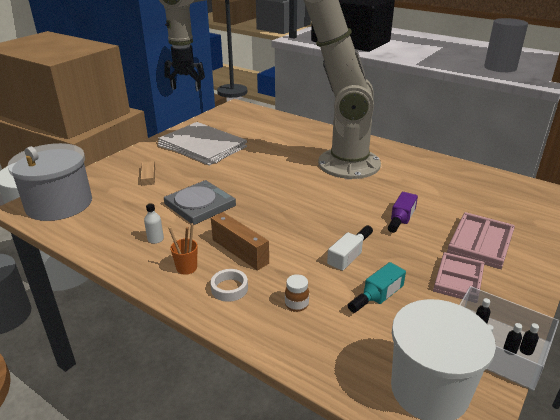

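View pics/top0.png

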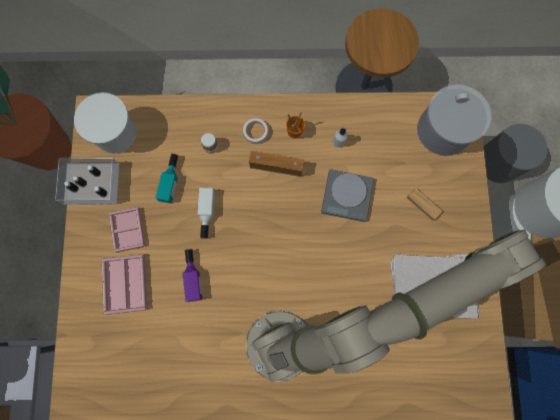

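The white bottle lies at top (205,212), with its cap at (205,231) towards the robot. The stop is at (276,163) and the pan at (349,190). I'll enlarge these.

```bash
python3 - <<'E'
import cv2,numpy as np
def crop(f,x0,y0,w,h,s,o):
    im=cv2.imread(f)[y0:y0+h,x0:x0+w]; im=cv2.resize(im,None,fx=s,fy=s,interpolation=cv2.INTER_CUBIC)
    for i in range(0,w,10): cv2.putText(im,str(x0+i),(i*s,8),0,.3,(0,0,255)); cv2.line(im,(i*s,10),(i*s,14),(0,0,255))
    for i in range(0,h,10): cv2.putText(im,str(y0+i),(0,i*s+3),0,.3,(0,0,255)); cv2.line(im,(20,i*s),(24,i*s),(0,0,255))
    cv2.imwrite(o,im)
crop("pics/top0.png",180,140,200,110,4,"pics/c1.png")
crop("pics/scene0.png",150,170,230,110,3,"pics/c2.png")
crop("pics/scene0.png",310,210,80,70,8,"pics/c3.png")
E
```

```text
(no output)
```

View pics/c1.png

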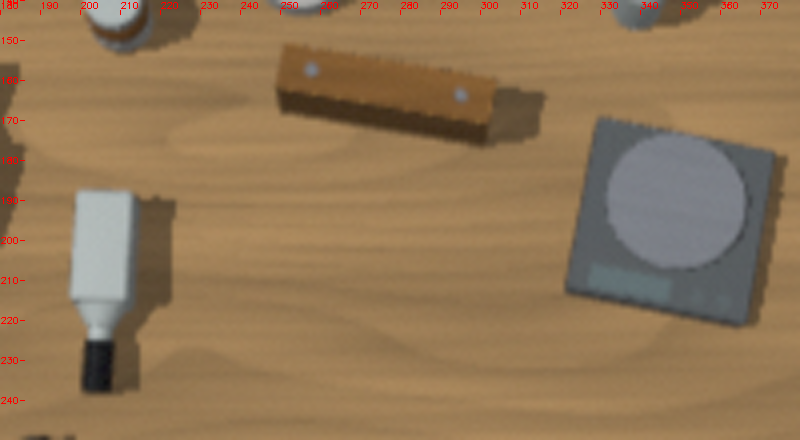

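View pics/c2.png

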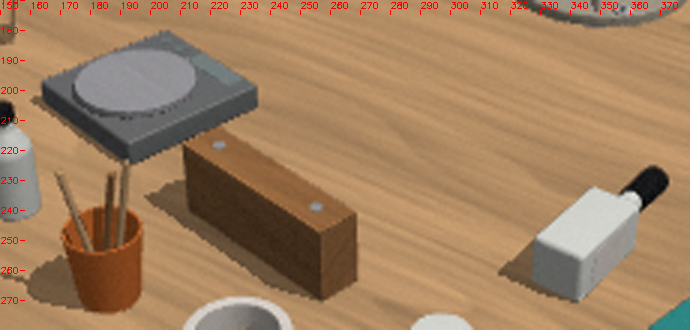

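View pics/c3.png

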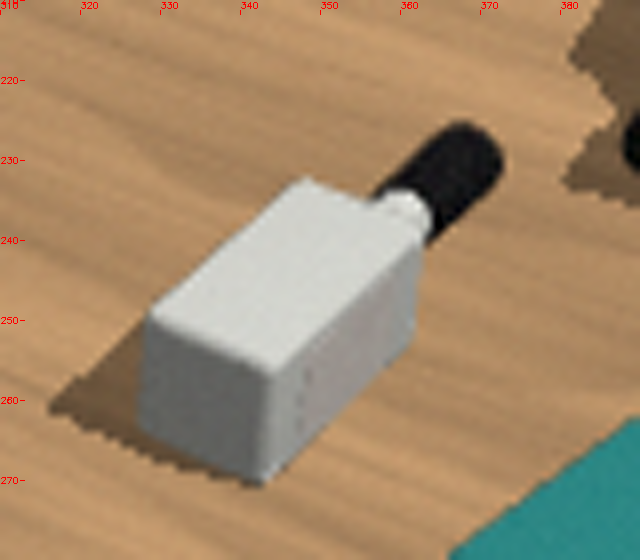

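```bash
cat > h.py <<'E'
from bench import bot
import cv2,numpy as np
from scipy.spatial.transform import Rotation as Ro
CAL={'scene':(44.8169455161546,282.4962,207.6075,[[-0.5732,0.8194,-0.0011],[0.4432,0.3088,-0.8416],[-0.6892,-0.4829,-0.5402]],[0.2489,-0.1691,1.9228]),
'top':(47.59681,274.58257,205.2088,[[-0.0113,-0.9999,-0.0007],[-0.9775,0.0112,-0.2105],[0.2105,-0.0017,-0.9776]],[0.0164,0.4935,1.6909])}
def P(n):
    f,cx,cy,R,t=CAL[n]; f=210/np.tan(np.radians(f)/2)
    return np.array([[f,0,cx],[0,f,cy],[0,0,1]])@np.c_[np.array(R),np.array(t)]
def tri(a,b):
    X=cv2.triangulatePoints(P('top'),P('scene'),np.array(a,float).reshape(2,1),np.array(b,float).reshape(2,1)).ravel(); return X[:3]/X[3]
def onz(n,p,z):
    M=P(n); H=M[:,[0,1,3]].copy(); H[:,2]+=M[:,2]*z
    x=np.linalg.solve(H,[p[0],p[1],1]); return x[:2]/x[2]
def proj(n,X):
    p=P(n)@np.r_[X,1]; return p[:2]/p[2]
E
python3 - <<'E'
from h import *
for n,a,b,z in [("footL",(199.1,187.6),(344,256.7),.054),("footR",(213.1,187.6),(328.6,249.3),.054),("capL",(197.6,214.6),(362.4,240.3),.054),("capR",(211.4,214.9),(348.4,232.4),.054),
 ("sFL",(250.9,150.9),(256.5,247.6),.08),("sFR",(303.9,159.6),(211,218.6),.08),("sNL",(249.6,161.9),(269,240.3),.08),("screwL",(257.6,157.1),(255.2,239),.08),("screwR",(294.8,163.3),(222.9,218.4),.08),("pan",(349.1,190.1),(195,197.1),.04)]:
    print(n,tri(a,b).round(4),onz('top',a,z).round(4),onz('scene',b,z).round(4))
print("sNR",onz('top',(301.4,170.9),.08), "capend",onz('top',(204.3,238),.027),"capmid",onz('top',(204.4,231.6),.03),onz('scene',(364,233),.027))
E
```

```text
footL [0.5642 0.291  0.0463] [0.563  0.2884] [0.5724 0.2966]
footR [0.5624 0.2403 0.0481] [0.5624 0.2368] [0.5679 0.2464]
capL [0.4635 0.2947 0.0416] [0.4616 0.2916] [0.4786 0.3026]
capR [0.4598 0.2453 0.0468] [0.4599 0.2413] [0.4675 0.2523]
sFL [0.6952 0.0971 0.0744] [0.6939 0.096 ] [0.7007 0.1026]
sFR [ 0.6591 -0.0977  0.0728] [ 0.6581 -0.0989] [ 0.6662 -0.0883]
sNL [0.6513 0.1038 0.0751] [0.6516 0.1008] [0.6556 0.1105]
screwL [0.6697 0.0727 0.0772] [0.6697 0.0713] [0.6721 0.0763]
screwR [ 0.6441 -0.0642  0.078 ] [ 0.6443 -0.0652] [ 0.6459 -0.0609]
pan [ 0.5514 -0.2665  0.0326] [ 0.5506 -0.2666] [ 0.5595 -0.256 ]
sNR [ 0.61504073 -0.08874005] capend [0.37927706 0.26951931] capmid [0.40249459 0.26917675] [0.40958243 0.27446719]
```

```bash
python3 - <<'E'
from h import *
d=np.array([-.38,-.38]); e=np.array([-.4,-.4])
for n,a,b,z in [("footL",(199.1,187.6),(344,256.7),.054),("footR",(213.1,187.6),(328.6,249.3),.054),("capL",(197.6,214.6),(362.4,240.3),.054),("capR",(211.4,214.9),(348.4,232.4),.054),
 ("sFL",(250.9,150.9),(256.5,247.6),.08),("sFR",(303.9,159.6),(211,218.6),.08),("sNL",(249.6,161.9),(269,240.3),.08),("screwL",(257.6,157.1),(255.2,239),.08),("screwR",(294.8,163.3),(222.9,218.4),.08),("pan",(349.1,190.1),(195,197.1),.04)]:
    a=np.array(a)+d;b=np.array(b)+e
    print(n,tri(a,b).round(4),onz('top',a,z).round(4),onz('scene',b,z).round(4))
print(onz('top',(301.05,170.5),.08),onz('top',(204.05,231.2),.027))
o=bot.get_obs(); R=Ro.from_quat(o['ee_rot']).as_matrix(); print(R.round(3)); print(proj('scene',o['ee_pos']),proj('top',o['ee_pos']))
E
```

```text
footL [0.5655 0.2913 0.0486] [0.5644 0.2898] [0.5715 0.2948]
footR [0.5637 0.2406 0.0504] [0.5638 0.2382] [0.567  0.2446]
capL [0.4649 0.2949 0.0439] [0.463  0.2931] [0.4776 0.3008]
capR [0.4612 0.2455 0.0491] [0.4613 0.2427] [0.4664 0.2504]
sFL [0.6965 0.0977 0.0766] [0.6954 0.0974] [0.6999 0.1006]
sFR [ 0.6604 -0.0969  0.0751] [ 0.6596 -0.0976] [ 0.6653 -0.0906]
sNL [0.6526 0.1043 0.0773] [0.6531 0.1022] [0.6547 0.1085]
screwL [0.671  0.0733 0.0795] [0.6712 0.0727] [0.6713 0.0743]
screwR [ 0.6454 -0.0634  0.0803] [ 0.6458 -0.0638] [ 0.645  -0.0632]
pan [ 0.5528 -0.2655  0.035 ] [ 0.5521 -0.2652] [ 0.5585 -0.2587]
[ 0.61657624 -0.08749447] [0.40447424 0.2709356 ]
[[-0.919 -0.001  0.395]
 [-0.395  0.002 -0.919]
 [ 0.    -1.    -0.002]]
[184.79674103  85.94999574] [461.73354896 266.48060155]
```

Both views agree within a few mm and the heights match. Stop face middle ≈ (0.635, 0.008), yaw −10.5°. Bottle cap ≈ (0.399, 0.270), axis yaw about 178°. Pan ≈ (0.552, −0.265). Next is a helper that converts targets into tool deltas.

```bash
cat >> h.py <<'E'
def go(pos,zyaw=None,tilt=0):
    """print delta in tool axes (cm,deg); zyaw = world yaw of tool z (deg)"""
    o=bot.get_obs(); R=Ro.from_quat(o['ee_rot']); p=o['ee_pos']
    d=R.inv().apply(np.array(pos)-p)*100
    M=R.as_matrix()
    if zyaw is None: zyaw=np.degrees(np.arctan2(M[1,2],M[0,2]))
    a=np.radians(zyaw); z=np.array([np.cos(a),np.sin(a),0]); y=np.array([0,0,-1.]); x=np.cross(y,z)
    T=Ro.from_matrix(np.c_[x,y,z]); rv=np.degrees((R.inv()*T).as_rotvec())
    print("t",round(float(o['time']),2),"pos",np.round(p,4),"zyaw",round(float(np.degrees(np.arctan2(M[1,2],M[0,2]))),1),"F",np.round(o['wrist_force'],1),"T",np.round(o['wrist_torque'],2),"open",round(float(o['opening']),4),"\n D cm",d.round(2),"rv",rv.round(1))
E
python3 - <<'E'
from h import *
go([.48,-.25,.256],-80)
E
```

```text
t 0.1 pos [ 0.2466 -0.5739  0.2554] zyaw -66.7 F [0.6 0.4 0.6] T [-0.04  0.05  0.  ] open 0.0853 
 D cm [-3.423e+01 -3.000e-02 -2.054e+01] rv [ 0.1 13.3  0. ]
```

>>> servo_tool:
  deltas:
    - {"x": -3.4,"z": -2.0,"ry": 1.3}
    - {"x": -6.8,"z": -4.1,"ry": 2.6}
    - {"x": -10.2,"z": -6.1,"ry": 3.9}
    - {"x": -13.6,"z": -8.2,"ry": 5.2}
    - {"x": -17.0,"z": -10.2,"ry": 6.5}

```text
invalid input at $.deltas[0]: expected keys x, y, z, rx, ry, rz, grip
```

>>> servo_tool:
  deltas:
    - {"x": -3.4,"y": 0,"z": -2.0,"rx": 0,"ry": 1.3,"rz": 0,"grip": 0}
    - {"x": -6.8,"y": 0,"z": -4.1,"rx": 0,"ry": 2.6,"rz": 0,"grip": 0}
    - {"x": -10.2,"y": 0,"z": -6.1,"rx": 0,"ry": 3.9,"rz": 0,"grip": 0}
    - {"x": -13.6,"y": 0,"z": -8.2,"rx": 0,"ry": 5.2,"rz": 0,"grip": 0}
    - {"x": -17.0,"y": 0,"z": -10.2,"rx": 0,"ry": 6.5,"rz": 0,"grip": 0}

```text
time: 0.52
ee_pos: [0.3631, -0.4111, 0.2552]
ee_rot: [-0.103, 0.7, -0.699, 0.102]
wrist_force: [1.4, -1.3, -0.3]
opening: 0.0855
```

```bash
python3 - <<'E'
from h import *
go([.52,-.22,.256],-85)
E
```

```text
t 0.52 pos [ 0.3631 -0.4111  0.2552] zyaw -73.3 F [ 1.4 -1.3 -0.3] T [-0.05 -0.03 -0.04] open 0.0855 
 D cm [-20.52  -0.06 -13.8 ] rv [ 0.1 11.7  0. ]
```

>>> servo_tool:
  deltas:
    - {"x": -3.4,"y": 0,"z": -2.3,"rx": 0,"ry": 2,"rz": 0,"grip": 0}
    - {"x": -6.8,"y": 0,"z": -4.6,"rx": 0,"ry": 4,"rz": 0,"grip": 0}
    - {"x": -10.2,"y": 0,"z": -6.9,"rx": 0,"ry": 6,"rz": 0,"grip": 0}
    - {"x": -12.8,"y": 0,"z": -10.1,"rx": 0,"ry": 8,"rz": 0,"grip": 0}
    - {"x": -13.6,"y": 0,"z": -14.1,"rx": 0,"ry": 10,"rz": 0,"grip": 0}

```text
time: 0.93
ee_pos: [0.4555, -0.2341, 0.2546]
ee_rot: [-0.042, 0.707, -0.705, 0.041]
wrist_force: [-0.6, 1.1, 0.3]
opening: 0.0853
```

```bash
python3 - <<'E'
from h import *
go([.47,0,.22],-88)
go([.399,.27,.12],-92)
E
```

```text
t 0.93 pos [ 0.4555 -0.2341  0.2546] zyaw -83.3 F [-0.6  1.1  0.3] T [ 0.06 -0.02 -0.01] open 0.0853 
 D cm [ -4.19   3.53 -23.07] rv [0.2 4.7 0. ]
t 0.93 pos [ 0.4555 -0.2341  0.2546] zyaw -83.3 F [-0.6  1.1  0.3] T [ 0.06 -0.02 -0.01] open 0.0853 
 D cm [ -0.32  13.63 -50.68] rv [0.2 8.7 0. ]
```

>>> servo_tool:
  deltas:
    - {"x": -0.5,"y": 0.5,"z": -4.0,"rx": 0,"ry": 1,"rz": 0,"grip": 0}
    - {"x": -1.0,"y": 1,"z": -8.1,"rx": 0,"ry": 2,"rz": 0,"grip": 0}
    - {"x": -1.5,"y": 1.5,"z": -12.1,"rx": 0,"ry": 3,"rz": 0,"grip": 0}
    - {"x": -1.5,"y": 2,"z": -16.1,"rx": 0,"ry": 4,"rz": 0,"grip": 0}
    - {"x": -1.5,"y": 2.5,"z": -20.1,"rx": 0,"ry": 5,"rz": 0,"grip": 0}

```text
time: 1.35
ee_pos: [0.4461, -0.0305, 0.2297]
ee_rot: [-0.011, 0.708, -0.706, 0.01]
wrist_force: [1.2, 0.5, 0.1]
opening: 0.0851
```

```bash
python3 - <<'E'
from h import *
go([.399,.27,.12],-92)
E
```

```text
t 1.35 pos [ 0.4461 -0.0305  0.2297] zyaw -88.3 F [1.2 0.5 0.1] T [ 0.05 -0.05  0.  ] open 0.0851 
 D cm [  3.79  11.08 -30.15] rv [0.2 3.7 0.1]
```

>>> servo_tool:
  deltas:
    - {"x": 0.4,"y": 0.5,"z": -4.0,"rx": 0,"ry": 1,"rz": 0,"grip": 0}
    - {"x": 0.8,"y": 1,"z": -8.0,"rx": 0,"ry": 2,"rz": 0,"grip": 0}
    - {"x": 1.3,"y": 2,"z": -12.0,"rx": 0,"ry": 3,"rz": 0,"grip": 0}
    - {"x": 1.8,"y": 3,"z": -15.8,"rx": 0,"ry": 3.5,"rz": 0,"grip": 0}
    - {"x": 2.4,"y": 4,"z": -19.6,"rx": 0,"ry": 3.7,"rz": 0,"grip": 0}

```text
time: 1.77
ee_pos: [0.4154, 0.1665, 0.1901]
ee_rot: [0.012, 0.708, -0.706, -0.013]
wrist_force: [1.1, 0.5, -0.4]
opening: 0.0851
```

```bash
python3 - <<'E'
from h import *
go([.399,.27,.12],-92)
E
```

```text
t 1.77 pos [0.4154 0.1665 0.1901] zyaw -92.0 F [ 1.1  0.5 -0.4] T [-0.03 -0.07  0.02] open 0.0851 
 D cm [  1.99   7.04 -10.27] rv [ 0.2 -0.   0.1]
```

>>> servo_tool:
  deltas:
    - {"x": 0.7,"y": 1,"z": -3.8,"rx": 0,"ry": 0,"rz": 0,"grip": 0}
    - {"x": 1.4,"y": 3,"z": -7.3,"rx": 0,"ry": 0,"rz": 0,"grip": 0}
    - {"x": 2.0,"y": 5,"z": -10.2,"rx": 0.2,"ry": 0,"rz": 0,"grip": 0}
    - {"x": 2.0,"y": 7,"z": -10.3,"rx": 0.2,"ry": 0,"rz": 0,"grip": 0}
    - {"x": 2.0,"y": 7,"z": -10.3,"rx": 0.2,"ry": 0,"rz": 0,"grip": 0}

```text
time: 2.18
ee_pos: [0.3959, 0.2709, 0.1168]
ee_rot: [-0.008, -0.706, 0.708, 0.013]
wrist_force: [-0.3, -2.2, -1.0]
opening: 0.0858
```

```bash
python3 - <<'E'
from h import *
go([.399,.27,.033],-92.2)
def crop(f,x0,y0,w,h,s,o):
    im=f[y0:y0+h,x0:x0+w]; im=cv2.resize(im,None,fx=s,fy=s,interpolation=cv2.INTER_CUBIC)
    cv2.imwrite(o,im)
crop(bot.read_camera('top')['frame'],160,170,100,100,6,"pics/t1.png")
crop(bot.read_camera('scene')['frame'],310,160,130,120,5,"pics/s1.png")
E
```

```text
t 2.18 pos [0.3959 0.2709 0.1168] zyaw -91.8 F [-0.3 -2.2 -1. ] T [-0.09  0.05  0.03] open 0.0858 
 D cm [-0.37  8.38  0.06] rv [-0.2  0.4  0.4]
```

View pics/t1.png

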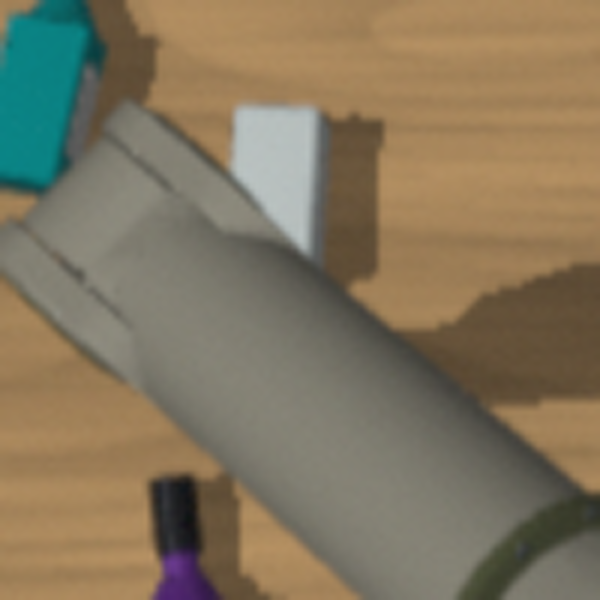

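View pics/s1.png

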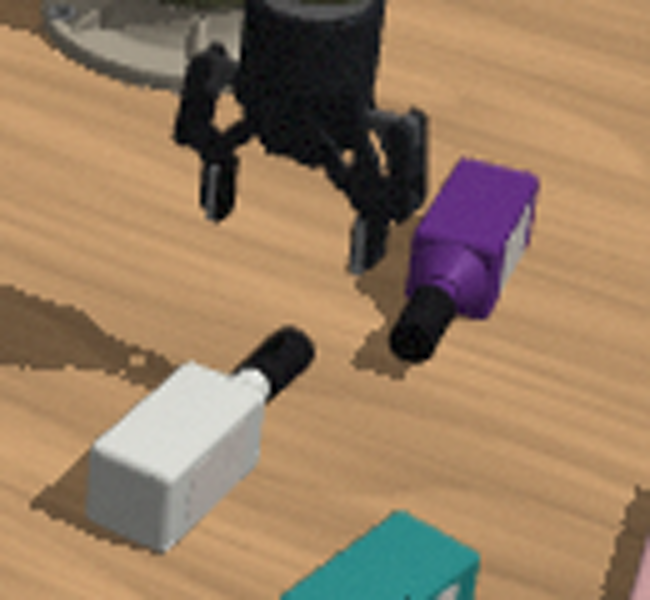

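The scene view shows the fingers above and around the cap. Cap centre is near scene (366,232) and the fingertips at (353,204) and (382,214).

```bash
python3 - <<'E'
from h import *
print(proj('scene',[.396,.271,.103]), proj('scene',[.399,.270,.027]),proj('scene',[.379,.271,.027]))
print("cap end face centre?",onz('scene',(310+292/5-.4,160+345/5-.4),.027))
E
```

```text
[367.36365896 208.79327906] [364.3026175  230.78344618] [367.71102463 227.70636242]
cap end face centre? [0.38267413 0.27382202]
```

>>> servo_tool:
  deltas:
    - {"x": -0.4,"y": 2.5,"z": -0.1,"rx": -0.2,"ry": 0.4,"rz": 0.4,"grip": 0}
    - {"x": -0.4,"y": 5,"z": -0.15,"rx": -0.2,"ry": 0.4,"rz": 0.4,"grip": 0}
    - {"x": -0.4,"y": 7,"z": -0.15,"rx": -0.2,"ry": 0.4,"rz": 0.4,"grip": 0}
    - {"x": -0.4,"y": 8.3,"z": -0.15,"rx": -0.2,"ry": 0.4,"rz": 0.4,"grip": 0}
    - {"x": -0.4,"y": 8.3,"z": -0.15,"rx": -0.2,"ry": 0.4,"rz": 0.4,"grip": 0}

```text
time: 2.7
ee_pos: [0.4025, 0.2683, 0.0358]
ee_rot: [-0.017, -0.707, 0.707, 0.015]
wrist_force: [-0.1, -0.6, -0.3]
opening: 0.0858
```

```bash
python3 - <<'E'
from h import *
go([.400,.2725,.033],-92.2)
def crop(f,x0,y0,w,h,s,o):
    im=f[y0:y0+h,x0:x0+w]; im=cv2.resize(im,None,fx=s,fy=s,interpolation=cv2.INTER_CUBIC)
    cv2.imwrite(o,im)
crop(bot.read_camera('scene')['frame'],310,180,100,100,6,"pics/s2.png")
E
```

```text
t 2.7 pos [0.4025 0.2683 0.0358] zyaw -92.6 F [-0.1 -0.6 -0.3] T [-0.08  0.04 -0.08] open 0.0858 
 D cm [ 0.27  0.28 -0.4 ] rv [-0.  -0.4 -0.1]
```

View pics/s2.png

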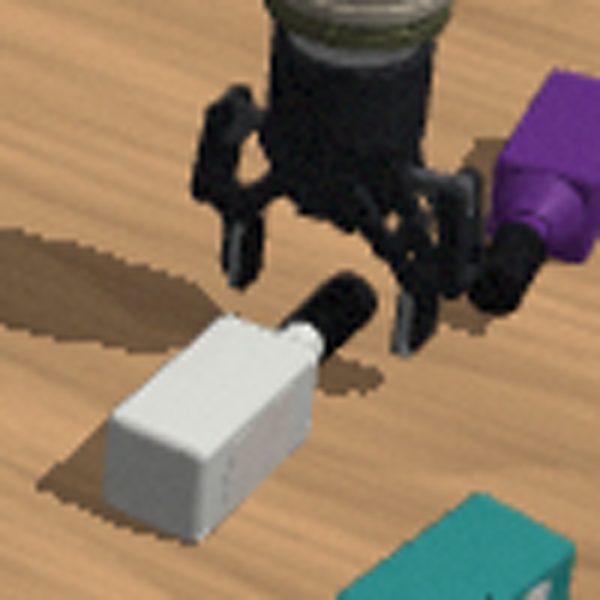

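>>> servo_tool:
  deltas:
    - {"x": 0.2,"y": 0.2,"z": -0.4,"rx": 0,"ry": -0.4,"rz": 0,"grip": 60}
    - {"x": 0.2,"y": 0.2,"z": -0.4,"rx": 0,"ry": -0.4,"rz": 0,"grip": 120}
    - {"x": 0.2,"y": 0.2,"z": -0.4,"rx": 0,"ry": -0.4,"rz": 0,"grip": 150}
    - {"x": 0.2,"y": 0.2,"z": -0.4,"rx": 0,"ry": -0.4,"rz": 0,"grip": 150}
    - {"x": 0.2,"y": 0.2,"z": -0.4,"rx": 0,"ry": -0.4,"rz": 0,"grip": 150}

```text
time: 3.17
ee_pos: [0.4015, 0.2734, 0.0359]
ee_rot: [0.015, 0.707, -0.707, -0.012]
wrist_force: [-0.5, 0.1, 0.2]
opening: 0.0352
```

```bash
python3 - <<'E'
from h import *
go([.400,.272,.033],-92.2)
E
```

```text
t 3.17 pos [0.4015 0.2734 0.0359] zyaw -92.2 F [-0.5  0.1  0.2] T [-0.02  0.05 -0.02] open 0.0352 
 D cm [0.15 0.29 0.14] rv [ 0.1  0.  -0.3]
```

>>> servo_tool:
  deltas:
    - {"x": 0.1,"y": 0.3,"z": 0.1,"rx": 0,"ry": 0,"rz": 0,"grip": 165}
    - {"x": 0.1,"y": 0.3,"z": 0.1,"rx": 0,"ry": 0,"rz": 0,"grip": 180}
    - {"x": 0.1,"y": 0.3,"z": 0.1,"rx": 0,"ry": 0,"rz": 0,"grip": 180}
    - {"x": 0.1,"y": 0.3,"z": 0.1,"rx": 0,"ry": 0,"rz": 0,"grip": 180}

```text
time: 3.5
ee_pos: [0.4006, 0.2724, 0.0329]
ee_rot: [0.015, 0.707, -0.707, -0.012]
wrist_force: [-0.5, 0.0, 1.4]
opening: 0.0261
```

```bash
python3 - <<'E'
from h import *
go([.400,.272,.033],-92.2)
go([.400,.272,.053],-92.2)
E
```

```text
t 3.5 pos [0.4006 0.2724 0.0329] zyaw -92.2 F [-0.5  0.   1.4] T [-0.09 -0.05 -0.07] open 0.0261 
 D cm [ 0.06 -0.01  0.04] rv [ 0.   0.  -0.3]
t 3.5 pos [0.4006 0.2724 0.0329] zyaw -92.2 F [-0.5  0.   1.4] T [-0.09 -0.05 -0.07] open 0.0261 
 D cm [ 0.05 -2.01  0.04] rv [ 0.   0.  -0.3]
```

>>> servo_tool:
  deltas:
    - {"x": 0,"y": 0,"z": 0,"rx": 0,"ry": 0,"rz": 0,"grip": 185}
    - {"x": 0,"y": -0.5,"z": 0,"rx": 0,"ry": 0,"rz": 0,"grip": 185}
    - {"x": 0,"y": -1.5,"z": 0,"rx": 0,"ry": 0,"rz": 0,"grip": 185}
    - {"x": 0,"y": -2.5,"z": 0,"rx": 0,"ry": 0,"rz": 0,"grip": 185}
    - {"x": 0,"y": -3,"z": 0,"rx": 0,"ry": 0,"rz": 0,"grip": 185}

```text
time: 3.92
ee_pos: [0.4009, 0.2729, 0.0647]
ee_rot: [0.015, 0.708, -0.706, -0.011]
wrist_force: [-0.2, 0.8, -1.5]
opening: 0.0264
```

```bash
python3 - <<'E'
from h import *
go([.400,.272,.06],-92.2)
def crop(f,x0,y0,w,h,s,o):
    im=f[y0:y0+h,x0:x0+w]; im=cv2.resize(im,None,fx=s,fy=s,interpolation=cv2.INTER_CUBIC)
    cv2.imwrite(o,im)
crop(bot.read_camera('scene')['frame'],310,180,100,100,6,"pics/s3.png")
E
```

```text
t 3.92 pos [0.4009 0.2729 0.0647] zyaw -92.2 F [-0.2  0.8 -1.5] T [0.02 0.14 0.03] open 0.0264 
 D cm [0.09 0.47 0.09] rv [ 0.1  0.  -0.3]
```

View pics/s3.png

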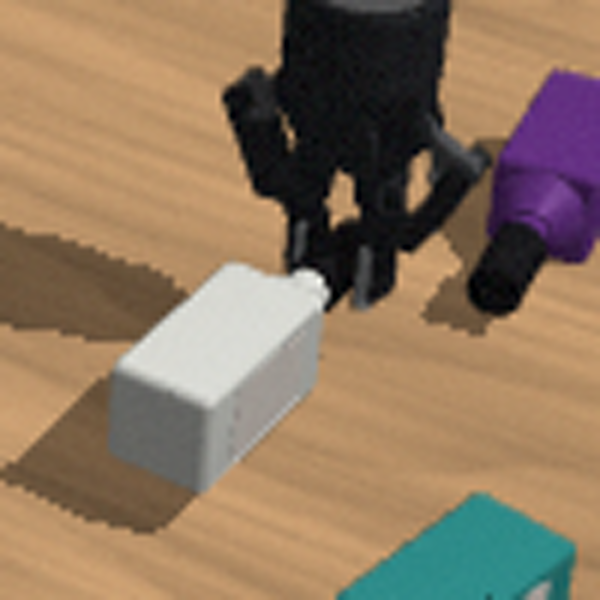

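Bottle is held and nearly level. Next I carry it in front of the stop.

```bash
python3 - <<'E'
from h import *
go([.44,.0435,.07],-100.5)
E
```

```text
t 3.97 pos [0.4014 0.2731 0.0652] zyaw -92.2 F [ 0.6 -0.1 -2.1] T [ 0.07  0.09 -0.04] open 0.0263 
 D cm [-4.73 -0.5  22.8 ] rv [ 0.2  8.3 -0.4]
```

>>> servo_tool:
  deltas:
    - {"x": -0.4,"y": -0.5,"z": 2.0,"rx": 0,"ry": 0.7,"rz": 0,"grip": 185}
    - {"x": -1.2,"y": -0.7,"z": 5.0,"rx": 0,"ry": 2,"rz": 0,"grip": 185}
    - {"x": -2.0,"y": -0.8,"z": 8.5,"rx": 0,"ry": 3.3,"rz": -0.1,"grip": 185}
    - {"x": -2.7,"y": -0.8,"z": 12,"rx": 0,"ry": 4.6,"rz": -0.2,"grip": 185}
    - {"x": -3.4,"y": -0.8,"z": 15.5,"rx": 0,"ry": 5.9,"rz": -0.3,"grip": 185}

```text
time: 4.38
ee_pos: [0.4295, 0.1155, 0.0736]
ee_rot: [0.051, 0.706, -0.704, -0.049]
wrist_force: [0.8, -0.0, -1.5]
opening: 0.0263
```

```bash
python3 - <<'E'
from h import *
go([.44,.0435,.065],-100.5)
E
```

```text
t 4.38 pos [0.4295 0.1155 0.0736] zyaw -98.1 F [ 0.8 -0.  -1.5] T [0.06 0.15 0.03] open 0.0263 
 D cm [-2.05  0.84  6.98] rv [ 0.2  2.4 -0.1]
```

>>> servo_tool:
  deltas:
    - {"x": -0.9,"y": 0.2,"z": 3,"rx": 0,"ry": 1,"rz": 0,"grip": 185}
    - {"x": -1.6,"y": 0.5,"z": 5.5,"rx": 0.1,"ry": 2,"rz": 0,"grip": 185}
    - {"x": -2.0,"y": 0.8,"z": 6.8,"rx": 0.2,"ry": 2.4,"rz": -0.1,"grip": 185}
    - {"x": -2.0,"y": 0.8,"z": 7.0,"rx": 0.2,"ry": 2.4,"rz": -0.1,"grip": 185}
    - {"x": -2.0,"y": 0.8,"z": 7.0,"rx": 0.2,"ry": 2.4,"rz": -0.1,"grip": 185}

```text
time: 4.8
ee_pos: [0.4394, 0.0431, 0.0654]
ee_rot: [-0.065, -0.704, 0.704, 0.065]
wrist_force: [-0.3, 0.1, -1.2]
opening: 0.0263
```

```bash
python3 - <<'E'
from h import *
go([.44,.0435,.045],-100.5)
def crop(f,x0,y0,w,h,s,o):
    im=f[y0:y0+h,x0:x0+w]; im=cv2.resize(im,None,fx=s,fy=s,interpolation=cv2.INTER_CUBIC)
    cv2.imwrite(o,im)
crop(bot.read_camera('scene')['frame'],190,130,150,140,5,"pics/s4.png")
crop(bot.read_camera('top')['frame'],220,130,120,120,5,"pics/t4.png")
E
```

```text
t 4.8 pos [0.4394 0.0431 0.0654] zyaw -100.6 F [-0.3  0.1 -1.2] T [ 0.02  0.16 -0.03] open 0.0263 
 D cm [-0.05  2.04 -0.05] rv [-0.  -0.1 -0. ]
```

View pics/s4.png

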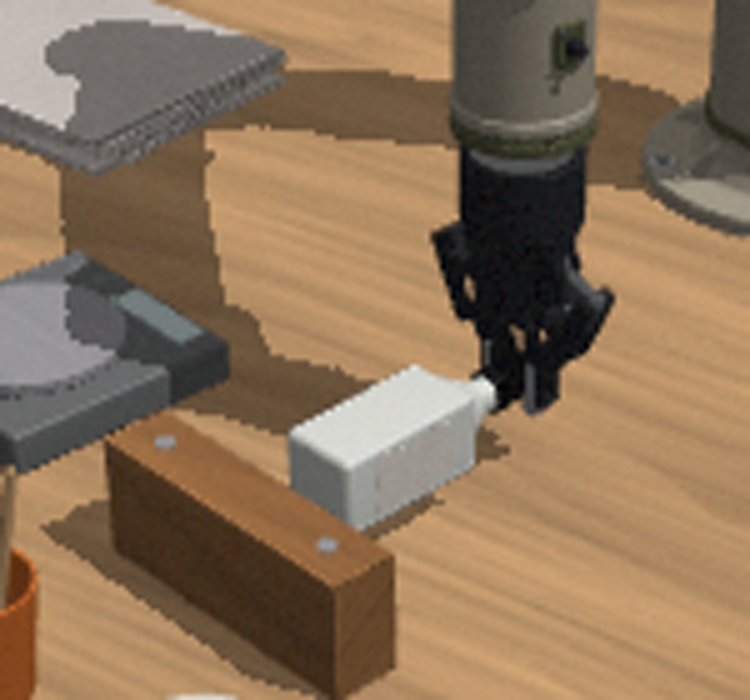

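View pics/t4.png

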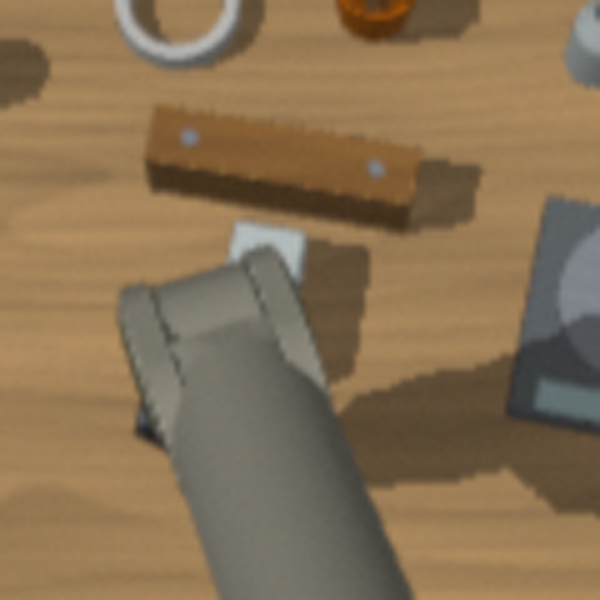

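Bottle is level and square to the stop, with its foot edge parallel to the face about 3 cm away. I'll lower it and advance to contact.

>>> servo_tool:
  deltas:
    - {"x": -0.5,"y": 1,"z": 0,"rx": 0,"ry": 0,"rz": 0,"grip": 185}
    - {"x": -1.2,"y": 2,"z": 0,"rx": 0,"ry": 0,"rz": 0,"grip": 185}
    - {"x": -2,"y": 2.4,"z": 0,"rx": 0,"ry": 0,"rz": 0,"grip": 185}
    - {"x": -2.6,"y": 2.4,"z": 0,"rx": 0,"ry": 0,"rz": 0,"grip": 185}
    - {"x": -2.8,"y": 2.4,"z": 0,"rx": 0,"ry": 0,"rz": 0,"grip": 185}

```text
time: 5.32
ee_pos: [0.468, 0.0407, 0.0419]
ee_rot: [0.064, 0.705, -0.704, -0.063]
wrist_force: [0.5, -0.1, -1.3]
opening: 0.0267
```

>>> servo_tool:
  deltas:
    - {"x": -0.2,"y": 0,"z": 0,"rx": 0,"ry": 0,"rz": 0,"grip": 185}
    - {"x": -0.4,"y": 0,"z": 0,"rx": 0,"ry": 0,"rz": 0,"grip": 185}
    - {"x": -0.4,"y": 0,"z": 0,"rx": 0,"ry": 0,"rz": 0,"grip": 185}

```text
time: 5.57
ee_pos: [0.4718, 0.0404, 0.042]
ee_rot: [0.064, 0.705, -0.704, -0.063]
wrist_force: [-1.9, 1.0, -0.8]
opening: 0.0261
```

>>> servo_tool:
  deltas:
    - {"x": -0.2,"y": 0,"z": 0,"rx": 0,"ry": 0,"rz": 0,"grip": 185}
    - {"x": -0.3,"y": 0,"z": 0,"rx": 0,"ry": 0,"rz": 0,"grip": 185}

```text
time: 5.73
ee_pos: [0.4721, 0.0404, 0.0412]
ee_rot: [0.061, 0.705, -0.704, -0.065]
wrist_force: [-10.1, 3.5, -2.0]
opening: 0.0266
```

>>> servo_tool:
  deltas:
    - {"x": -0.4,"y": -0.3,"z": 0,"rx": 0,"ry": 0,"rz": 0,"grip": 185}
    - {"x": -0.4,"y": -0.8,"z": 0,"rx": 0,"ry": 0,"rz": 0,"grip": 185}
    - {"x": -0.35,"y": -1.3,"z": 0,"rx": 0,"ry": 0,"rz": 0,"grip": 185}

```text
time: 5.98
ee_pos: [0.4712, 0.0403, 0.0524]
ee_rot: [-0.058, -0.704, 0.704, 0.068]
wrist_force: [-11.6, 2.2, -4.7]
opening: 0.0262
```

```bash
cat >> h.py <<'E'
def crop(n,x0,y0,w,h,s,o):
    f=bot.read_camera(n)['frame']; im=f[y0:y0+h,x0:x0+w]; cv2.imwrite(o,cv2.resize(im,None,fx=s,fy=s,interpolation=cv2.INTER_CUBIC))
def st():
    o=bot.get_obs(); R=Ro.from_quat(o['ee_rot']); f=R.inv().apply(o['wrist_force'])
    p=o['ee_pos']; n=np.array([.983,-.182]); print("t",o['time'],"D",round(float(n@(np.array([.6355,.008])-p[:2])),4),"z",p[2].round(4),"press",-n@o['wrist_force'][:2],"Fz",o['wrist_force'][2],"T",o['wrist_torque'])
E
python3 - <<'E'
from h import *
st(); crop('scene',190,130,150,140,4,"pics/s5.png"); st()
E
```

```text
t 5.9833 D 0.1674 z 0.0524 press 11.844695380741241 Fz -4.716502336310904 T [ 0.60360209  2.65943383 -0.12474011]
t 6.0333 D 0.1674 z 0.0532 press 12.272390754385802 Fz -3.362547952459186 T [ 0.68530047  2.99936748 -0.17247485]
```

View pics/s5.png

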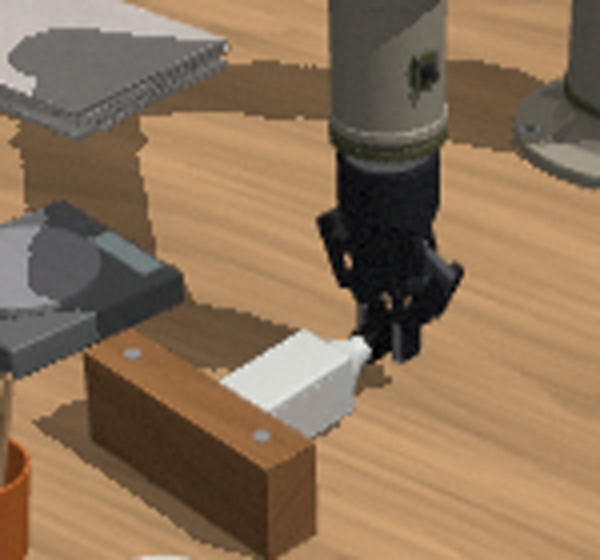

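>>> servo_tool:
  deltas:
    - {"x": -0.35,"y": -0.6,"z": 0,"rx": 0,"ry": 0,"rz": 0,"grip": 185}
    - {"x": -0.35,"y": -1.3,"z": 0,"rx": 0,"ry": 0,"rz": 0,"grip": 185}
    - {"x": -0.35,"y": -2.0,"z": 0,"rx": 0,"ry": 0,"rz": 0,"grip": 185}

```text
time: 6.28
ee_pos: [0.4721, 0.0398, 0.0721]
ee_rot: [-0.056, -0.704, 0.705, 0.069]
wrist_force: [-5.2, 0.3, -3.1]
opening: 0.0264
```

```bash
python3 - <<'E'
from h import *
st(); crop('scene',190,130,150,140,4,"pics/s6.png")
E
```

```text
t 6.2833 D 0.1664 z 0.0721 press 5.126323574156979 Fz -3.1136347926402643 T [ 0.05315854  1.63254882 -0.2939653 ]
```

View pics/s6.png

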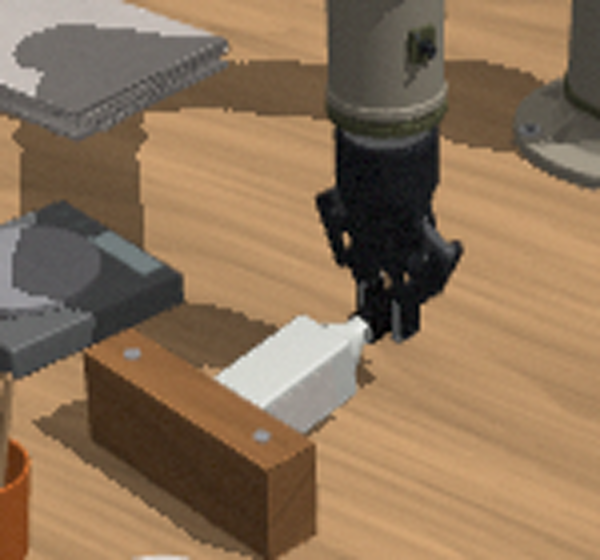

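Cap is rising while the foot stays put, so it is pivoting. Press has dropped to 5 N, so I'll push a bit more.

>>> servo_tool:
  deltas:
    - {"x": -0.55,"y": -0.5,"z": 0,"rx": 0,"ry": 0,"rz": 0,"grip": 185}
    - {"x": -0.65,"y": -1.2,"z": 0,"rx": 0,"ry": 0,"rz": 0,"grip": 185}
    - {"x": -0.75,"y": -1.9,"z": 0,"rx": 0,"ry": 0,"rz": 0,"grip": 185}

```text
time: 6.58
ee_pos: [0.4764, 0.0388, 0.0908]
ee_rot: [-0.053, -0.703, 0.705, 0.072]
wrist_force: [-11.2, -0.1, -1.3]
opening: 0.0263
```

```bash
python3 - <<'E'
from h import *
st(); crop('scene',190,130,150,140,4,"pics/s7.png")
E
```

```text
t 6.5833 D 0.162 z 0.0908 press 10.993856184764322 Fz -1.2906496660007494 T [-0.01903482  2.75842124 -0.5023505 ]
```

View pics/s7.png

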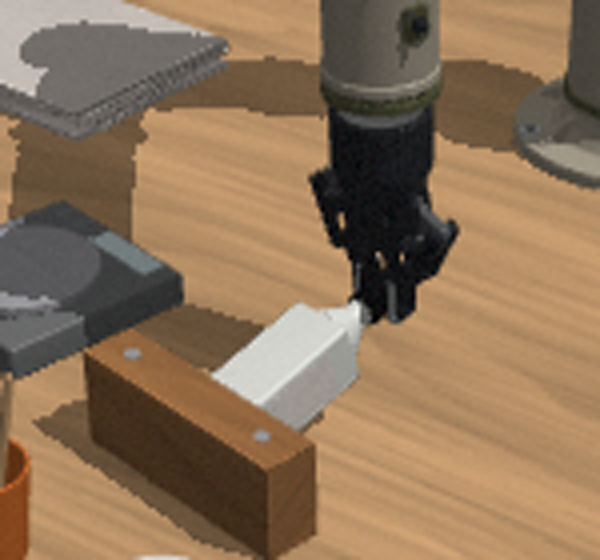

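```bash
python3 - <<'E'
from h import *
o=bot.get_obs();go(o['ee_pos'],-100.5)
E
```

```text
t 6.63 pos [0.4773 0.0392 0.0923] zyaw -100.1 F [-12.1   4.5   0.7] T [1.12 2.89 0.37] open 0.0264 
 D cm [0. 0. 0.] rv [-0.2  0.4  1.4]
```

>>> servo_tool:
  deltas:
    - {"x": -0.55,"y": -0.7,"z": 0,"rx": 0,"ry": 0.2,"rz": 1,"grip": 185}
    - {"x": -0.8,"y": -1.5,"z": 0,"rx": 0,"ry": 0.3,"rz": 1.4,"grip": 185}
    - {"x": -1.1,"y": -2.3,"z": 0,"rx": 0,"ry": 0.4,"rz": 1.4,"grip": 185}

```text
time: 6.88
ee_pos: [0.4856, 0.0373, 0.1142]
ee_rot: [-0.063, -0.702, 0.706, 0.067]
wrist_force: [-8.8, 0.6, -2.4]
opening: 0.0265
```

```bash
python3 - <<'E'
from h import *
st(); o=bot.get_obs();go(o['ee_pos'],-100.5);crop('scene',190,130,150,140,4,"pics/s8.png")
E
```

```text
t 6.8833 D 0.1526 z 0.1142 press 8.717834238237257 Fz -2.3951021286831615 T [0.29420404 1.50302882 0.06560599]
t 6.88 pos [0.4856 0.0373 0.1142] zyaw -100.5 F [-8.8  0.6 -2.4] T [0.29 1.5  0.07] open 0.0265 
 D cm [0. 0. 0.] rv [-0.3  0.   0.3]
```

View pics/s8.png

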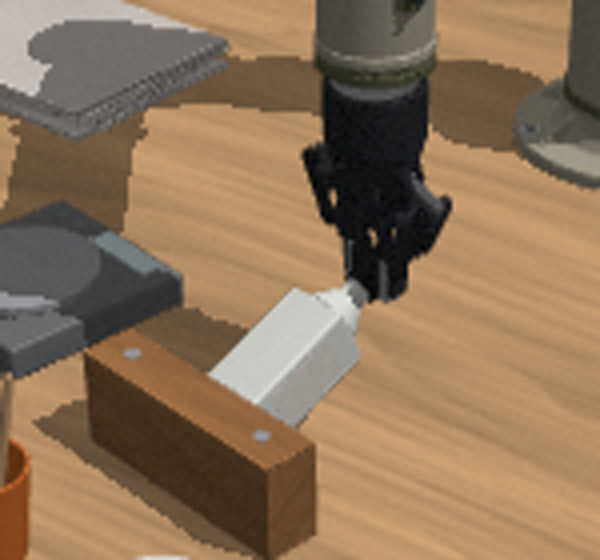

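>>> servo_tool:
  deltas:
    - {"x": -0.7,"y": -1.0,"z": 0,"rx": 0,"ry": 0,"rz": 0.6,"grip": 185}
    - {"x": -1.1,"y": -2.0,"z": 0,"rx": 0,"ry": 0,"rz": 0.6,"grip": 185}
    - {"x": -1.5,"y": -2.9,"z": 0,"rx": 0,"ry": 0,"rz": 0.6,"grip": 185}

```text
time: 7.18
ee_pos: [0.5006, 0.0351, 0.1449]
ee_rot: [-0.066, -0.702, 0.706, 0.063]
wrist_force: [-1.0, 1.6, -2.2]
opening: 0.0266
```

```bash
python3 - <<'E'
from h import *
st(); o=bot.get_obs();go(o['ee_pos'],-100.5);crop('scene',190,130,150,140,4,"pics/s9.png")
E
```

```text
t 7.1833 D 0.1375 z 0.1449 press 1.262535663149711 Fz -2.1803196911470586 T [0.68976807 0.54553968 0.22982954]
t 7.18 pos [0.5006 0.0351 0.1449] zyaw -100.5 F [-1.   1.6 -2.2] T [0.69 0.55 0.23] open 0.0266 
 D cm [0. 0. 0.] rv [-0.3  0.  -0.3]
```

View pics/s9.png

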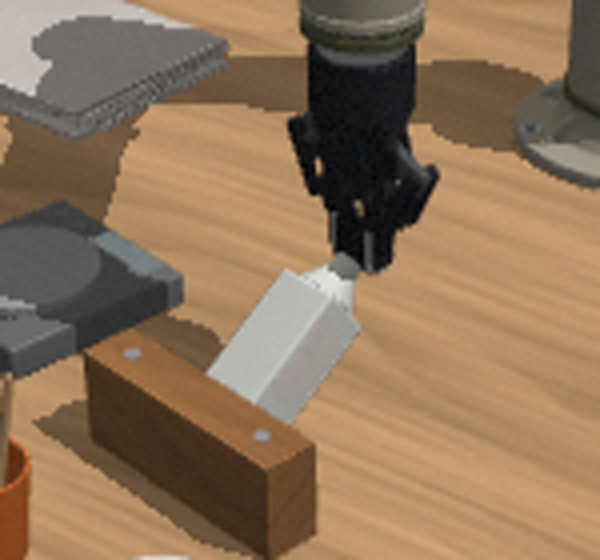

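>>> servo_tool:
  deltas:
    - {"x": -1.0,"y": -0.6,"z": 0,"rx": 0,"ry": 0,"rz": 0,"grip": 185}
    - {"x": -1.7,"y": -1.4,"z": 0,"rx": 0,"ry": 0,"rz": 0,"grip": 185}
    - {"x": -2.4,"y": -2.2,"z": 0,"rx": 0,"ry": 0,"rz": 0,"grip": 185}

```text
time: 7.48
ee_pos: [0.5247, 0.031, 0.1691]
ee_rot: [-0.066, -0.702, 0.706, 0.063]
wrist_force: [-1.8, 2.6, -2.1]
opening: 0.0259
```

```bash
python3 - <<'E'
from h import *
st(); o=bot.get_obs();go(o['ee_pos'],-100.5);crop('scene',190,130,150,140,4,"pics/s10.png")
E
```

```text
t 7.4833 D 0.1131 z 0.1691 press 2.2859842942272475 Fz -2.057064682209611 T [0.75466926 0.71404227 0.22662757]
t 7.48 pos [0.5247 0.031  0.1691] zyaw -100.5 F [-1.8  2.6 -2.1] T [0.75 0.71 0.23] open 0.0259 
 D cm [0. 0. 0.] rv [-0.3  0.  -0.3]
```

View pics/s10.png

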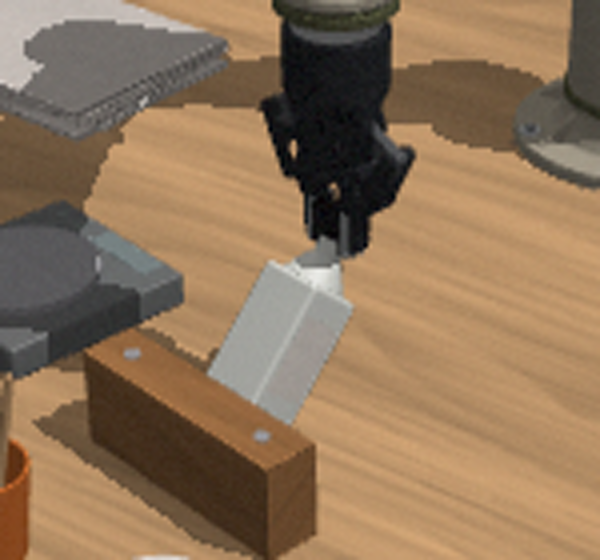

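>>> servo_tool:
  deltas:
    - {"x": -1.2,"y": -0.7,"z": 0,"rx": 0,"ry": 0,"rz": 0,"grip": 185}
    - {"x": -2.1,"y": -1.4,"z": 0,"rx": 0,"ry": 0,"rz": 0,"grip": 185}
    - {"x": -3.0,"y": -2.0,"z": 0,"rx": 0,"ry": 0,"rz": 0,"grip": 185}
    - {"x": -4.0,"y": -2.6,"z": 0,"rx": 0,"ry": 0,"rz": 0,"grip": 185}

```text
time: 7.87
ee_pos: [0.5657, 0.0237, 0.1974]
ee_rot: [-0.067, -0.702, 0.706, 0.062]
wrist_force: [-3.4, -0.7, -2.5]
opening: 0.0259
```

```bash
python3 - <<'E'
from h import *
st(); o=bot.get_obs();go(o['ee_pos'],-100.5);crop('scene',190,130,150,140,4,"pics/s11.png")
E
```

```text
t 7.8667 D 0.0714 z 0.1974 press 3.1803125438546926 Fz -2.533933001510049 T [-0.31296966  0.92935697 -0.14364179]
t 7.87 pos [0.5657 0.0237 0.1974] zyaw -100.5 F [-3.4 -0.7 -2.5] T [-0.31  0.93 -0.14] open 0.0259 
 D cm [0. 0. 0.] rv [-0.3 -0.  -0.4]
```

View pics/s11.png

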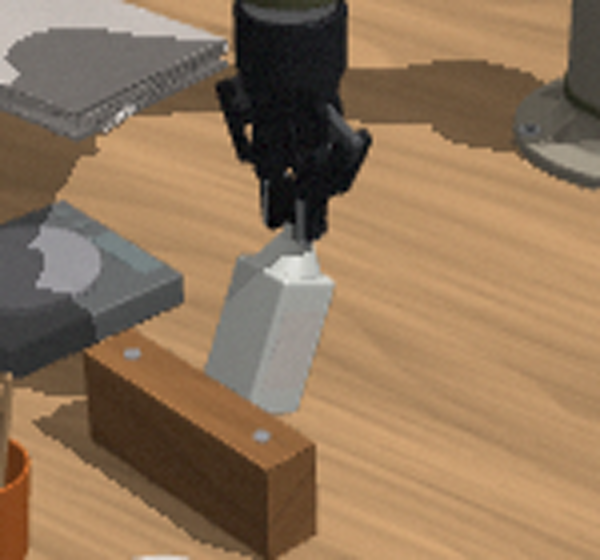

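>>> servo_tool:
  deltas:
    - {"x": -1.2,"y": -0.5,"z": 0,"rx": 0,"ry": 0,"rz": 0,"grip": 185}
    - {"x": -2.2,"y": -0.9,"z": 0,"rx": 0,"ry": 0,"rz": 0,"grip": 185}
    - {"x": -3.1,"y": -1.2,"z": 0,"rx": 0,"ry": 0,"rz": 0,"grip": 185}
    - {"x": -4.0,"y": -1.4,"z": 0,"rx": 0,"ry": 0,"rz": 0,"grip": 185}

```text
time: 8.25
ee_pos: [0.6076, 0.0154, 0.2132]
ee_rot: [-0.069, -0.702, 0.706, 0.061]
wrist_force: [0.3, -0.8, -0.9]
opening: 0.0234
```

```bash
python3 - <<'E'
from h import *
st(); o=bot.get_obs();go(o['ee_pos'],-100.5);crop('scene',170,110,130,140,5,"pics/s12.png")
E
```

```text
t 8.25 D 0.0288 z 0.2132 press -0.4744429634343837 Fz -0.8735046784916947 T [0.0646692  0.09613688 0.01202135]
t 8.25 pos [0.6076 0.0154 0.2132] zyaw -100.6 F [ 0.3 -0.8 -0.9] T [0.06 0.1  0.01] open 0.0234 
 D cm [0. 0. 0.] rv [-0.3 -0.1 -0.7]
```

View pics/s12.png

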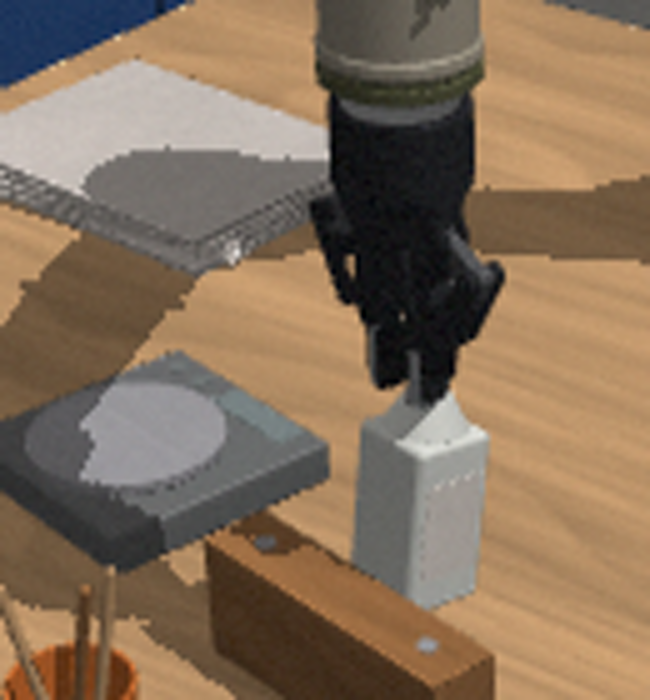

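Bottle looks upright, but the opening has shrunk and the load is low. I'll check where the bottle stands against a projected model.

```bash
python3 - <<'E'
from h import *
st(); o=bot.get_obs(); print(o['opening'])
n=np.array([.983,-.182]); m=np.array([.182,.983])
c=np.array([.6076,.0154])
for z0 in (0,.02,.04,.05):
  for dn in (0,-.01):
    r=[]
    for s1,s2 in((1,1),(1,-1),(-1,1)):
        q=c+n*dn+(s1*n+s2*m)*.027
        for z in (z0,z0+.105): r.append(((proj('scene',[*q,z])+.4-[170,110])*5).round())
    print(z0,dn,[tuple(int(v) for v in x) for x in r])
crop('top',230,100,120,100,6,"pics/t12.png")
E
```

```text
t 8.3 D 0.0273 z 0.2134 press 0.5043255973263886 Fz -2.022889162695388 T [-0.00631442  0.00975893 -0.03198783]
0.0235357814718258
0 0 [(413, 708), (407, 557), (352, 668), (343, 519), (482, 669), (478, 520)]
0 -0.01 [(426, 701), (420, 550), (365, 661), (357, 512), (494, 662), (491, 513)]
0.02 0 [(412, 681), (406, 527), (350, 641), (342, 489), (481, 641), (478, 490)]
0.02 -0.01 [(425, 673), (419, 520), (363, 634), (355, 483), (494, 634), (491, 483)]
0.04 0 [(411, 652), (404, 497), (349, 613), (340, 459), (481, 613), (477, 460)]
0.04 -0.01 [(424, 645), (418, 490), (362, 606), (354, 452), (493, 606), (490, 453)]
0.05 0 [(410, 638), (404, 481), (348, 599), (339, 444), (480, 599), (477, 444)]
0.05 -0.01 [(423, 631), (417, 474), (361, 592), (353, 437), (493, 592), (490, 438)]
```

View pics/t12.png

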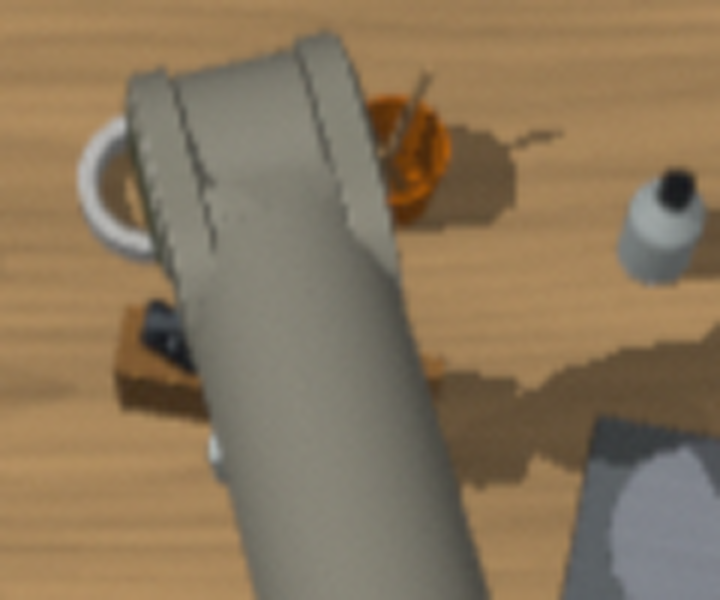

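>>> servo_tool:
  deltas:
    - {"x": 1,"y": -0.7,"z": 0,"rx": 0,"ry": 0,"rz": 0,"grip": 195}
    - {"x": 2,"y": -1.5,"z": 0,"rx": 0,"ry": 0,"rz": 0,"grip": 195}
    - {"x": 3,"y": -2.5,"z": 0,"rx": 0,"ry": 0,"rz": 0,"grip": 195}
    - {"x": 4,"y": -3.5,"z": 0,"rx": 0,"ry": 0,"rz": 0,"grip": 195}
    - {"x": 4,"y": -4,"z": 0,"rx": 0,"ry": 0,"rz": 0,"grip": 195}

```text
time: 8.77
ee_pos: [0.5667, 0.0237, 0.2544]
ee_rot: [-0.07, -0.702, 0.706, 0.06]
wrist_force: [1.1, 0.2, -1.6]
opening: 0.0205
```

```bash
python3 - <<'E'
from h import *
st(); o=bot.get_obs();go(o['ee_pos'],-100.5);crop('scene',210,100,90,120,7,"pics/s13.png")
R=Ro.from_quat(o['ee_rot']).as_matrix()
n=-R[:,0];m=R[:,2]; p=o['ee_pos']
T=lambda X:tuple(int(v) for v in ((proj('scene',X)+.4-[210,100])*7).round())
for L in (.165,.15,.14):
  g=p+R[:,1]*.006
  print(L,[[T(g+n*.027*s+m*.027*q-np.array([0,0,1])*(L-h)) for h in(0,.105)] for s,q in((1,1),(1,-1),(-1,-1),(-1,1))])
E
```

```text
t 8.7667 D 0.0705 z 0.2544 press -1.0825826581851727 Fz -1.6045612042150306 T [ 0.02406616 -0.07362499 -0.04794088]
t 8.77 pos [0.5667 0.0237 0.2544] zyaw -100.6 F [ 1.1  0.2 -1.6] T [ 0.02 -0.07 -0.05] open 0.0205 
 D cm [0. 0. 0.] rv [-0.3 -0.1 -0.8]
0.165 [[(281, 801), (272, 581)], [(369, 854), (363, 631)], [(466, 804), (464, 584)], [(377, 753), (372, 536)]]
0.15 [[(280, 771), (270, 548)], [(369, 823), (363, 597)], [(465, 773), (463, 551)], [(376, 723), (371, 504)]]
0.14 [[(279, 750), (269, 526)], [(368, 802), (362, 575)], [(465, 753), (463, 529)], [(376, 703), (370, 482)]]
```

View pics/s13.png

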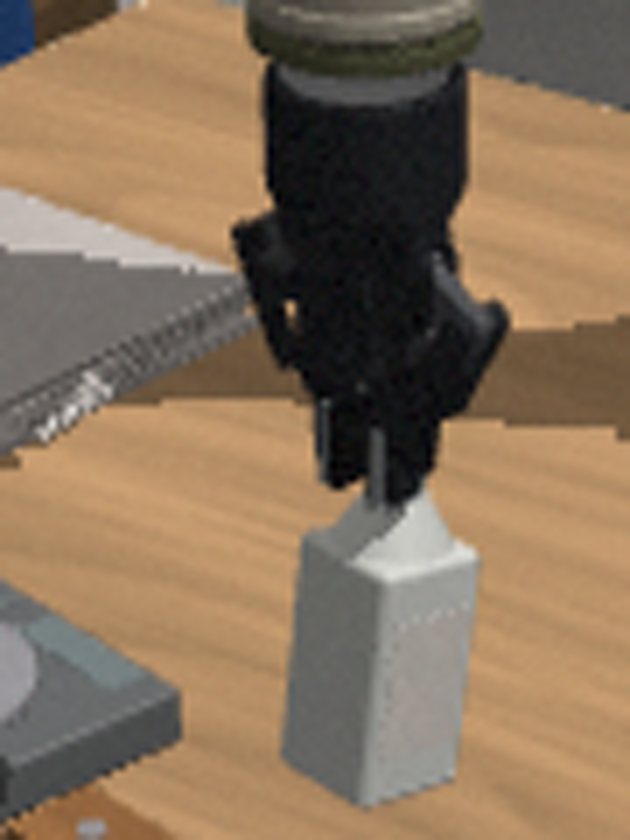

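The fingers have slid down onto the neck (opening 20.5 mm), and the bottle leans about 7–8° with its foot forward. I'll firm up the grip before levelling it.

>>> servo_tool:
  deltas:
    - {"x": 0,"y": 0,"z": 0,"rx": 0,"ry": 0,"rz": 0,"grip": 205}
    - {"x": 0,"y": 0,"z": 0,"rx": 0,"ry": 0,"rz": 0,"grip": 210}

```text
time: 8.98
ee_pos: [0.5679, 0.0232, 0.2553]
ee_rot: [-0.071, -0.702, 0.706, 0.06]
wrist_force: [0.0, 0.8, -2.0]
opening: 0.0199
```

```bash
python3 - <<'E'
from h import *
st(); print(bot.get_obs()['opening']);crop('scene',210,100,90,120,7,"pics/s14.png")
E
```

```text
t 8.9833 D 0.0692 z 0.2553 press 0.09834942661699068 Fz -2.044068219802508 T [ 0.01559737  0.02058    -0.05842745]
0.019852017081142127
```

View pics/s14.png

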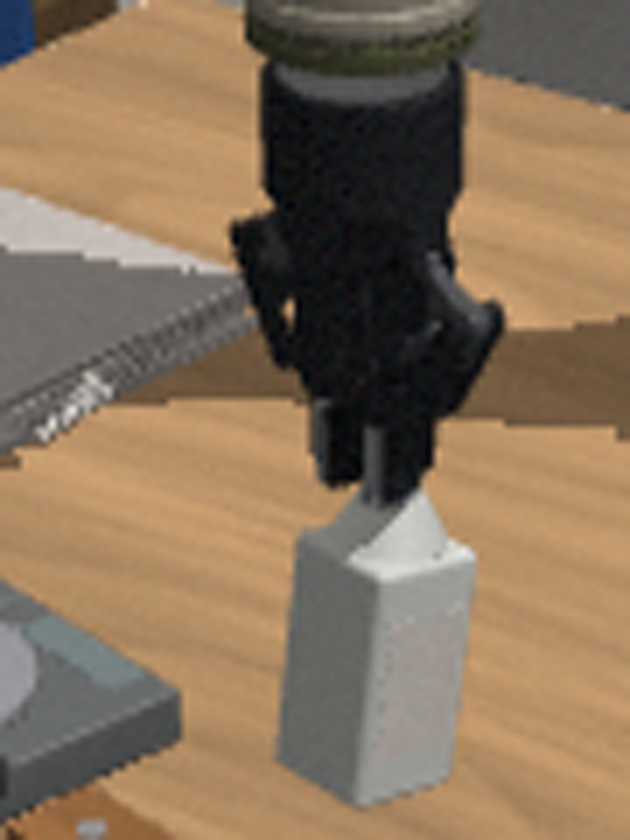

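```bash
python3 - <<'E'
from h import *
go([.553,-.265,.256])
E
```

```text
t 9.03 pos [0.5679 0.0232 0.2549] zyaw -100.6 F [-0.6 -0.1 -1.1] T [-0.01  0.06 -0.01] open 0.0201 
 D cm [-3.84  0.08 28.6 ] rv [-0.3  0.  -0.9]
```

>>> servo_tool:
  deltas:
    - {"x": 0,"y": 0,"z": 0,"rx": 0,"ry": 0,"rz": -2,"grip": 210}
    - {"x": 0,"y": 0,"z": 0,"rx": 0,"ry": 0,"rz": -4,"grip": 210}
    - {"x": 0,"y": 0,"z": 0,"rx": 0,"ry": 0,"rz": -6,"grip": 210}
    - {"x": 0,"y": 0,"z": 0,"rx": 0,"ry": 0,"rz": -7,"grip": 210}
    - {"x": 0,"y": 0,"z": 0,"rx": 0,"ry": 0,"rz": -7,"grip": 210}

```text
time: 9.45
ee_pos: [0.5682, 0.0227, 0.2536]
ee_rot: [0.027, 0.705, -0.701, -0.104]
wrist_force: [-0.2, -0.4, -2.2]
opening: 0.0196
```

```bash
python3 - <<'E'
from h import *
st(); o=bot.get_obs();go(o['ee_pos']); print(o['opening']);crop('scene',210,100,90,120,7,"pics/s15.png")
E
```

```text
t 9.45 D 0.0689 z 0.2536 press 0.09693648513723978 Fz -2.185907728106847 T [-0.04288149 -0.08543531  0.01901173]
t 9.45 pos [0.5682 0.0227 0.2536] zyaw -100.7 F [-0.2 -0.4 -2.2] T [-0.04 -0.09  0.02] open 0.0196 
 D cm [0. 0. 0.] rv [-0.3 -0.   6.2]
0.01964810567162278
```

View pics/s15.png

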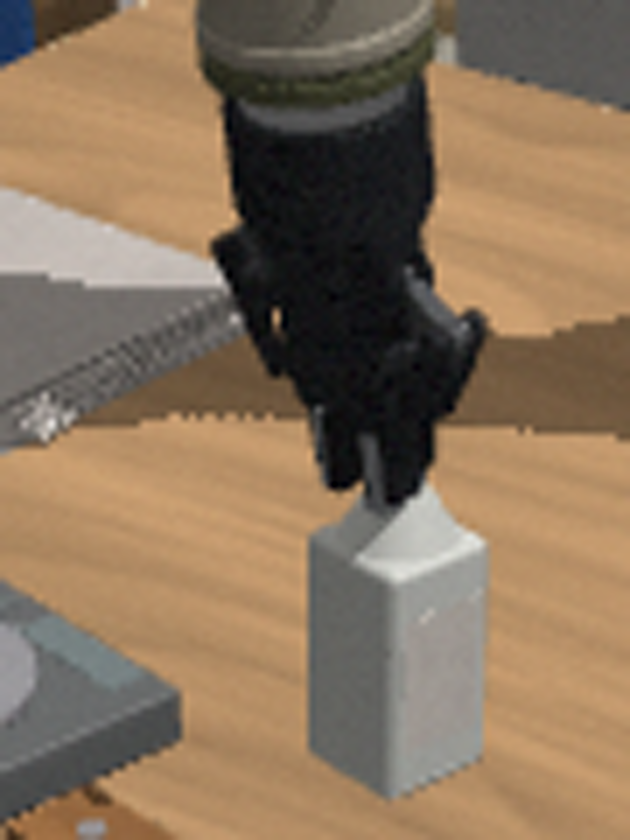

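Nearly upright now, with about 2° left. Moving over the pan.

```bash
python3 - <<'E'
from h import *
o=bot.get_obs();R=Ro.from_quat(o['ee_rot']); print(R.as_matrix().round(3))
for T in ([.566,-.12,.256],[.566,-.265,.256]): print(R.inv().apply(np.array(T)-o['ee_pos'])*100)
E
```

```text
[[-0.977 -0.106 -0.184]
 [ 0.184  0.016 -0.983]
 [ 0.107 -0.994  0.004]]
[-2.39955073 -0.4118902  14.09709947]
[-5.0652319  -0.63802085 28.34816991]
```

>>> servo_tool:
  deltas:
    - {"x": -0.3,"y": -0.1,"z": 1.5,"rx": 0,"ry": 0,"rz": -0.5,"grip": 210}
    - {"x": -0.7,"y": -0.2,"z": 4,"rx": 0,"ry": 0,"rz": -1,"grip": 210}
    - {"x": -1.2,"y": -0.3,"z": 7,"rx": 0,"ry": 0,"rz": -1.5,"grip": 210}
    - {"x": -1.8,"y": -0.35,"z": 10,"rx": 0,"ry": 0,"rz": -2,"grip": 210}
    - {"x": -2.3,"y": -0.4,"z": 13,"rx": 0,"ry": 0,"rz": -2,"grip": 210}

```text
time: 9.92
ee_pos: [0.567, -0.1101, 0.2558]
ee_rot: [0.015, 0.705, -0.699, -0.115]
wrist_force: [0.6, -0.2, -1.8]
opening: 0.0198
```

```bash
python3 - <<'E'
from h import *
o=bot.get_obs();R=Ro.from_quat(o['ee_rot']); st()
for T in ([.566,-.265,.256],): print(R.inv().apply(np.array(T)-o['ee_pos'])*100)
E
```

```text
t 9.9167 D 0.0459 z 0.2558 press -0.6587235548564729 Fz -1.8286354588761102 T [-0.09225178 -0.23311179 -0.00718376]
[-2.7284856  -0.33980114 15.24007442]
```

>>> servo_tool:
  deltas:
    - {"x": -0.6,"y": -0.1,"z": 3.3,"rx": 0,"ry": 0,"rz": 0,"grip": 210}
    - {"x": -1.2,"y": -0.2,"z": 6.8,"rx": 0,"ry": 0,"rz": 0,"grip": 210}
    - {"x": -1.8,"y": -0.3,"z": 10.2,"rx": 0,"ry": 0,"rz": 0,"grip": 210}
    - {"x": -2.4,"y": -0.3,"z": 13.2,"rx": 0,"ry": 0,"rz": 0,"grip": 210}
    - {"x": -2.7,"y": -0.3,"z": 15.2,"rx": 0,"ry": 0,"rz": 0,"grip": 210}

```text
time: 10.33
ee_pos: [0.5648, -0.2687, 0.2553]
ee_rot: [0.017, 0.705, -0.7, -0.116]
wrist_force: [0.6, -0.3, -2.7]
opening: 0.02
```

>>> servo_tool:
  deltas:
    - {"x": 0,"y": 0,"z": 0,"rx": 0,"ry": 0,"rz": 0,"grip": 210}

```text
time: 10.42
ee_pos: [0.5633, -0.2745, 0.2546]
ee_rot: [0.019, 0.703, -0.7, -0.119]
wrist_force: [-0.7, -0.3, -1.3]
opening: 0.0194
```

```bash
python3 - <<'E'
from h import *
o=bot.get_obs();st(); go(o['ee_pos']); p=o['ee_pos'];R=Ro.from_quat(o['ee_rot']).as_matrix();a=np.radians(-100.6)
crop('scene',140,95,110,110,6,"pics/s16.png");crop('top',290,120,110,110,6,"pics/t16.png")
m=np.array([np.cos(a),np.sin(a),0]); n=np.array([-m[1],m[0],0]);g=p+R[:,1]*.006
T=lambda X:tuple(int(v) for v in ((proj('scene',X)+.4-[140,95])*6).round())
for L,dn in ((.14,0),(.14,-.01),(.13,-.01)):
  print(L,dn,[[T(g+n*(.027*s+dn)+m*.027*q-np.array([0,0,1])*(L-h)) for h in(0,.105)] for s,q in((1,1),(1,-1),(-1,-1))])
E
```

```text
t 10.4167 D 0.0196 z 0.2546 press 0.6468276142408519 Fz -1.3350988644691895 T [-0.09959311 -0.15522908 -0.00191399]
t 10.42 pos [ 0.5633 -0.2745  0.2546] zyaw -101.2 F [-0.7 -0.3 -1.3] T [-0.1  -0.16 -0.  ] open 0.0194 
 D cm [0. 0. 0.] rv [-0.5 -0.   8.1]
0.14 0 [[(218, 496), (195, 315)], [(278, 532), (256, 349)], [(363, 496), (345, 315)]]
0.14 -0.01 [[(234, 489), (211, 309)], [(294, 525), (273, 343)], [(378, 490), (361, 309)]]
0.13 -0.01 [[(232, 472), (209, 291)], [(292, 508), (271, 325)], [(377, 473), (359, 292)]]
```

View pics/s16.png

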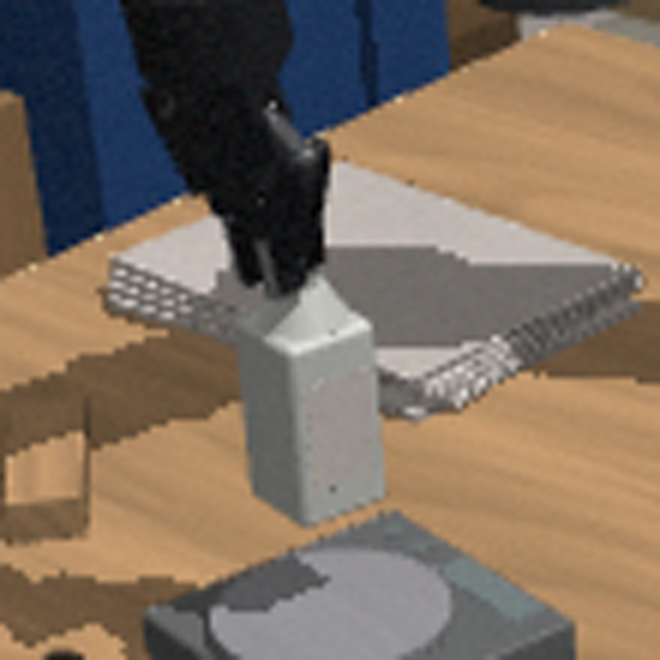

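View pics/t16.png

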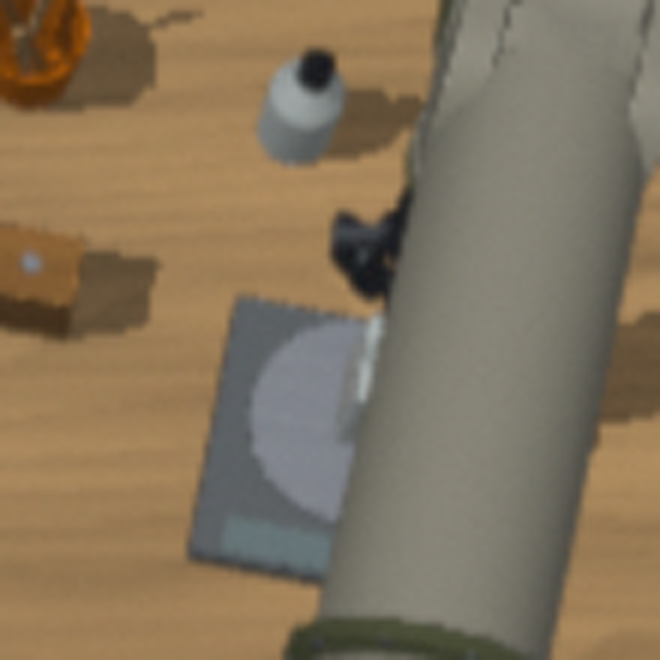

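```bash
cat > fit.py <<'E'
from h import *
from scipy.optimize import least_squares
def fit(pts,x0,y0,s,bias=(0.9,1.1),yaw=-11.2,L=0.105):
    # pts: near top, near bot, left top, left bot, right top, right bot (crop pixels)
    pts=np.array(pts,float)/s-.4+[x0,y0]-np.array(bias)
    a=np.radians(yaw);n=np.array([np.cos(a),np.sin(a),0]);m=np.array([n[1],-n[0],0])
    loc=[(n*s1+m*s2)*.027 +np.array([0,0,h]) for s1,s2 in((1,-1),(1,1),(-1,-1)) for h in(L,0)]
    def r(v):
        Q=Ro.from_rotvec(n*v[3]+m*v[4])*Ro.from_rotvec([0,0,v[5]])
        return np.r_[np.concatenate([proj('scene',v[:3]+Q.apply(l)) for l in loc])-pts.ravel(), v[5]/np.radians(2)*.3]
    q=least_squares(r,[.55,-.26,.1,0,0,0]); print("foot",q.x[:3].round(4),"tilt about n,m deg",np.degrees(q.x[3:]).round(1),"rms px",np.sqrt(np.mean(q.fun**2)).round(2))
    print(" res",q.fun.round(1))
E
python3 - <<'E'
from fit import *
p=[(295,355),(308,525),(240,337),(257,494),(371,325),(384,494)]
fit(p,140,95,6); fit(p,140,95,6,(0,0))
E
```

```text
foot [ 0.4189 -0.4064  0.0051] tilt about n,m deg [3.5 2.9 1.7] rms px 0.42
 res [-0.2  0.1  0.5 -0.4 -0.2 -0.9 -0.   0.3 -0.2  0.9  0.1  0.1  0.2]
foot [ 0.4191 -0.4022  0.0021] tilt about n,m deg [3.6 2.9 1.6] rms px 0.42
 res [-0.1  0.1  0.5 -0.4 -0.2 -0.9 -0.   0.3 -0.2  0.9  0.1  0.1  0.2]
```

```bash
python3 - <<'E'
import cv2
im=cv2.imread('pics/s16.png')[280:560,200:420]; cv2.imwrite('pics/s16b.png',cv2.resize(im,None,fx=2.7,fy=2.1,interpolation=cv2.INTER_CUBIC))
E
```

```text
(no output)
```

View pics/s16b.png

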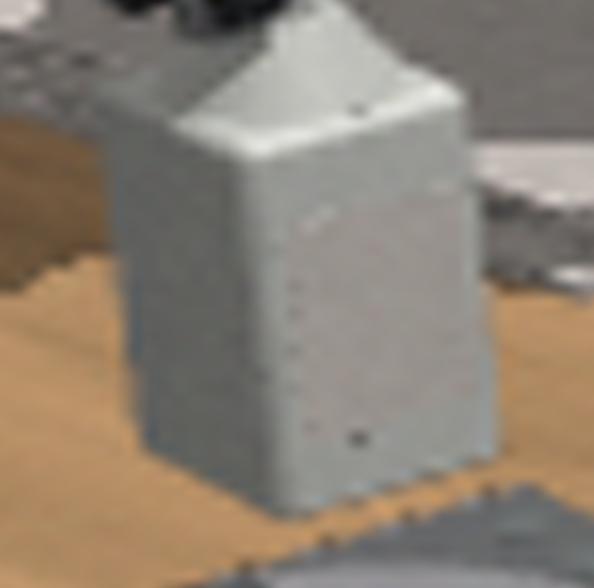

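```bash
cat > fit.py <<'E'
from h import *
from scipy.optimize import least_squares
def fit(pts,x0,y0,s,g,bias=(0.9,1.1),yaw=-11.2,inset=.002):
    pts=np.array(pts,float)/s-.4+[x0,y0]-np.array(bias)
    a=np.radians(yaw);n=np.array([np.cos(a),np.sin(a),0]);m=np.array([n[1],-n[0],0])
    loc=[(n*s1+m*s2)*(.027-inset/2) +np.array([0,0,h]) for s1,s2 in((1,-1),(1,1),(-1,-1)) for h in(.105-inset,inset)]
    def r(v):
        Q=Ro.from_rotvec(n*v[3]+m*v[4])*Ro.from_rotvec([0,0,v[5]])
        nk=v[:3]+Q.apply([0,0,.13])
        return np.r_[np.concatenate([proj('scene',v[:3]+Q.apply(l)) for l in loc])-pts.ravel(), v[5]/np.radians(2)*.3, m@(nk-g)/.002]
    q=least_squares(r,[.55,-.26,.1,0,0,0]); v=q.x; ax=(Ro.from_rotvec(n*v[3]+m*v[4])).apply([0,0,1])
    print("foot",v[:3].round(4),"tilt n,m,yaw deg",np.degrees(v[3:]).round(1),"axis",ax.round(3),"rms",np.sqrt(np.mean(q.fun**2)).round(2), "grip minus foot along n",round(float(n@(g-v[:3])),4),"z",round(float(g[2]-v[2]),4))
E
python3 - <<'E'
from fit import *
p=[(295,355),(308,525),(240,337),(257,494),(371,325),(384,494)]
o=bot.get_obs(); g=o['ee_pos']+Ro.from_quat(o['ee_rot']).as_matrix()[:,1]*.006; print(o['ee_pos'])
for i in(0,.002,.004):fit(p,140,95,6,g,inset=i); 
fit(p,140,95,6,g,(0,0))
E
```

```text
[ 0.56422961 -0.27016287  0.25486398]
foot [ 0.5418 -0.2762  0.1037] tilt n,m,yaw deg [-4.3 -2.3  1.7] axis [0.054 0.066 0.996] rms 1.2 grip minus foot along n 0.02 z 0.1452
foot [ 0.5463 -0.2718  0.1048] tilt n,m,yaw deg [-2.1 -0.8  1.6] axis [0.021 0.033 0.999] rms 0.89 grip minus foot along n 0.0164 z 0.1441
foot [ 0.5511 -0.267   0.1062] tilt n,m,yaw deg [0.4 0.8 1.6] axis [-0.015 -0.003  1.   ] rms 0.61 grip minus foot along n 0.0127 z 0.1427
foot [ 0.544  -0.2706  0.1001] tilt n,m,yaw deg [-1.8 -0.7  1.5] axis [0.017 0.028 0.999] rms 0.87 grip minus foot along n 0.0189 z 0.1488
```

Bottle is upright within about 2°, its foot near (0.548, −0.270) and about 6.5 cm above the pan. Computing the descent.

```bash
python3 - <<'E'
from h import *
o=bot.get_obs();R=Ro.from_quat(o['ee_rot']);print(o['ee_pos'],R.inv().apply([.004,.004,-.055])*100,R.inv().apply([0,0,-.01])*100)
E
```

```text
[ 0.56422961 -0.27016287  0.25486398] [-1.08370284  5.39801329 -0.50699177] [-0.14010288  0.99011247 -0.00696228]
```

>>> servo_tool:
  deltas:
    - {"x": -0.3,"y": 1.0,"z": -0.2,"rx": 0,"ry": 0,"rz": 0,"grip": 210}
    - {"x": -0.5,"y": 2.2,"z": -0.3,"rx": 0,"ry": 0,"rz": 0,"grip": 210}
    - {"x": -0.8,"y": 3.5,"z": -0.4,"rx": 0,"ry": 0,"rz": 0,"grip": 210}
    - {"x": -1.0,"y": 4.5,"z": -0.5,"rx": 0,"ry": 0,"rz": 0,"grip": 210}
    - {"x": -1.05,"y": 5.0,"z": -0.5,"rx": 0,"ry": 0,"rz": 0,"grip": 210}

```text
time: 10.93
ee_pos: [0.5679, -0.2646, 0.2009]
ee_rot: [0.016, 0.705, -0.699, -0.118]
wrist_force: [-1.5, 0.9, -2.1]
opening: 0.0196
```

>>> servo_tool:
  deltas:
    - {"x": 0,"y": 0,"z": 0,"rx": 0,"ry": 0,"rz": 0,"grip": 210}

```text
time: 11.02
ee_pos: [0.5673, -0.2641, 0.1991]
ee_rot: [0.015, 0.705, -0.699, -0.118]
wrist_force: [0.2, -0.7, -1.9]
opening: 0.0197
```

```bash
python3 - <<'E'
from h import *
st();print(bot.get_obs()['ee_pos']);crop('scene',140,115,110,110,6,"pics/s17.png")
E
```

```text
t 11.0167 D 0.0175 z 0.1991 press -0.290128286057662 Fz -1.8551404880328755 T [-0.03912411 -0.216804   -0.00975348]
[ 0.56734832 -0.26414737  0.19907585]
```

View pics/s17.png

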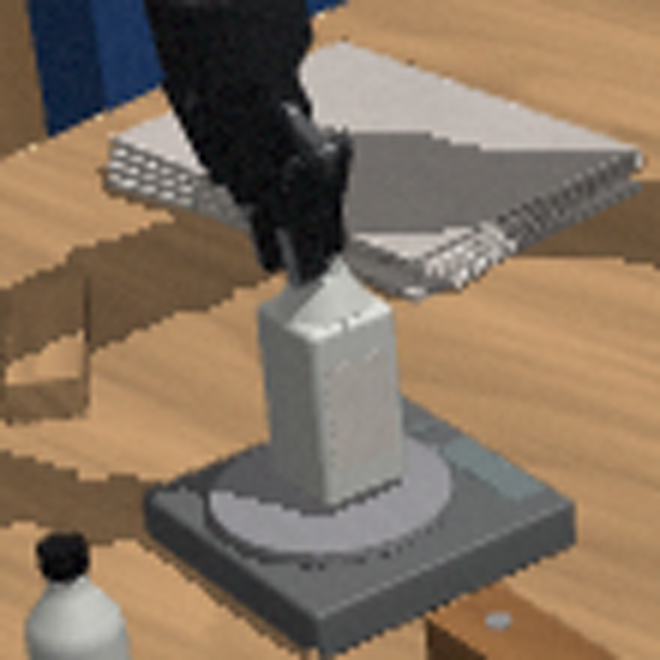

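>>> servo_tool:
  deltas:
    - {"x": 0,"y": 0.2,"z": 0,"rx": 0,"ry": 0,"rz": 0,"grip": 210}
    - {"x": -0.05,"y": 0.4,"z": 0,"rx": 0,"ry": 0,"rz": 0,"grip": 210}
    - {"x": -0.1,"y": 0.6,"z": 0,"rx": 0,"ry": 0,"rz": 0,"grip": 210}

```text
time: 11.32
ee_pos: [0.5677, -0.264, 0.1935]
ee_rot: [0.015, 0.705, -0.699, -0.118]
wrist_force: [-0.3, -0.3, -1.8]
opening: 0.0201
```

>>> servo_tool:
  deltas:
    - {"x": 0,"y": 0.15,"z": 0,"rx": 0,"ry": 0,"rz": 0,"grip": 210}
    - {"x": -0.05,"y": 0.3,"z": 0,"rx": 0,"ry": 0,"rz": 0,"grip": 210}

```text
time: 11.48
ee_pos: [0.5687, -0.2648, 0.1926]
ee_rot: [0.017, 0.705, -0.7, -0.117]
wrist_force: [-1.6, -0.1, 17.3]
opening: 0.0198
```

>>> servo_tool:
  deltas:
    - {"x": 0,"y": 0.1,"z": 0,"rx": 0,"ry": 0,"rz": 0,"grip": 210}
    - {"x": 0,"y": 0.2,"z": 0,"rx": 0,"ry": 0,"rz": 0,"grip": 210}

```text
time: 11.65
ee_pos: [0.5694, -0.2654, 0.1927]
ee_rot: [0.018, 0.704, -0.7, -0.116]
wrist_force: [-1.0, -1.1, 14.3]
opening: 0.0202
```

>>> servo_tool:
  deltas:
    - {"x": 0,"y": -0.05,"z": 0,"rx": 0,"ry": 0,"rz": 0,"grip": 210}

```text
time: 11.73
ee_pos: [0.5697, -0.2656, 0.1938]
ee_rot: [0.019, 0.704, -0.7, -0.115]
wrist_force: [0.5, 0.7, -1.9]
opening: 0.0197
```

```bash
python3 - <<'E'
from h import *
st();print(bot.get_obs()['ee_pos']);crop('scene',150,125,100,100,6,"pics/s18.png")
E
```

```text
t 11.7333 D 0.0149 z 0.1938 press -0.395559060618739 Fz -1.9153026198337684 T [-0.04267901 -0.18967149 -0.00636485]
[ 0.56965134 -0.26562277  0.19378836]
```

View pics/s18.png

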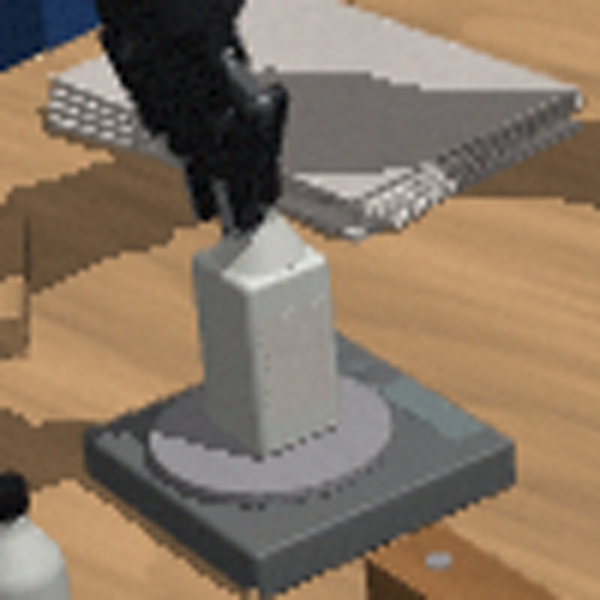

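Touching down again by about 1 mm, then releasing.

>>> servo_tool:
  deltas:
    - {"x": 0,"y": 0.1,"z": 0,"rx": 0,"ry": 0,"rz": 0,"grip": 210}
    - {"x": 0,"y": 0.1,"z": 0,"rx": 0,"ry": 0,"rz": 0,"grip": 205}
    - {"x": 0,"y": 0.1,"z": 0,"rx": 0,"ry": 0,"rz": 0,"grip": 195}
    - {"x": 0,"y": 0.1,"z": 0,"rx": 0,"ry": 0,"rz": 0,"grip": 185}

```text
time: 12.12
ee_pos: [0.5696, -0.2657, 0.193]
ee_rot: [0.019, 0.704, -0.701, -0.115]
wrist_force: [0.6, -0.7, 1.9]
opening: 0.0237
```

>>> servo_tool:
  deltas:
    - {"x": 0,"y": 0,"z": 0,"rx": 0,"ry": 0,"rz": 0,"grip": 170}
    - {"x": 0,"y": 0,"z": 0,"rx": 0,"ry": 0,"rz": 0,"grip": 140}
    - {"x": 0,"y": 0,"z": 0,"rx": 0,"ry": 0,"rz": 0,"grip": 80}
    - {"x": 0,"y": 0,"z": 0,"rx": 0,"ry": 0,"rz": 0,"grip": 20}
    - {"x": 0,"y": 0,"z": 0,"rx": 0,"ry": 0,"rz": 0,"grip": 0}

```text
time: 12.53
ee_pos: [0.5695, -0.2656, 0.1928]
ee_rot: [0.019, 0.704, -0.7, -0.115]
wrist_force: [0.4, 0.4, 0.7]
opening: 0.0731
```

```bash
python3 - <<'E'
from h import *
st();o=bot.get_obs();print(o['ee_pos']);go([.575,-.266,.30]);crop('scene',150,105,100,100,6,"pics/s19.png")
E
```

```text
t 12.5333 D 0.015 z 0.1928 press -0.3043157573763679 Fz 0.6517687247915296 T [-0.05457207 -0.15051667 -0.03816085]
[ 0.56954053 -0.26563397  0.19277627]
t 12.53 pos [ 0.5695 -0.2656  0.1928] zyaw -100.9 F [0.4 0.4 0.7] T [-0.05 -0.15 -0.04] open 0.0731 
 D cm [  0.93 -10.7    0.02] rv [-0.5 -0.   7.9]
```

View pics/s19.png

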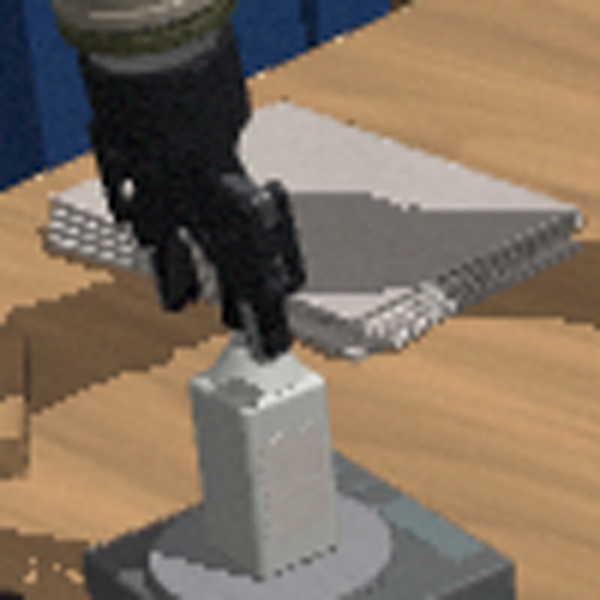

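Bottle stands alone with the fingers open. Retracting along the tool axis.

>>> servo_tool:
  deltas:
    - {"x": 0,"y": -0.5,"z": 0,"rx": 0,"ry": 0,"rz": 0,"grip": 0}
    - {"x": 0,"y": -1.5,"z": 0,"rx": 0,"ry": 0,"rz": 0,"grip": 0}
    - {"x": 0,"y": -3.0,"z": 0,"rx": 0,"ry": 0,"rz": 0,"grip": 0}
    - {"x": 0,"y": -5,"z": 0,"rx": 0,"ry": 0,"rz": 0,"grip": 0}
    - {"x": 0,"y": -7,"z": 0,"rx": 0,"ry": 0,"rz": 0,"grip": 0}

```text
time: 13.0
ee_pos: [0.5791, -0.2669, 0.2638]
ee_rot: [0.019, 0.704, -0.7, -0.115]
wrist_force: [-0.1, 0.1, -0.1]
opening: 0.0853
```

>>> servo_tool:
  deltas:
    - {"x": 0,"y": -2.5,"z": 0,"rx": 0,"ry": 0,"rz": 0,"grip": 0}
    - {"x": 0,"y": -5,"z": 0,"rx": 0,"ry": 0,"rz": 0,"grip": 0}
    - {"x": 0,"y": -6,"z": 0,"rx": 0,"ry": 0,"rz": 0,"grip": 0}
    - {"x": 0,"y": -6,"z": 0,"rx": 0,"ry": 0,"rz": 0,"grip": 0}
    - {"x": 0,"y": -6,"z": 0,"rx": 0,"ry": 0,"rz": 0,"grip": 0}

```text
time: 13.42
ee_pos: [0.5876, -0.2679, 0.324]
ee_rot: [0.019, 0.704, -0.701, -0.115]
wrist_force: [-0.1, 0.0, -0.4]
opening: 0.0856
```

```bash
python3 - <<'E'
from h import *
st();o=bot.get_obs();print(o['ee_pos']);crop('scene',150,105,100,100,6,"pics/s20.png"); crop('scene',0,0,560,420,1,"pics/s20f.png");crop('top',290,120,110,110,6,"pics/t20.png")
E
```

```text
t 13.4167 D -0.0031 z 0.324 press 0.10367770572777994 Fz -0.40859173574650953 T [-0.02623619 -0.11981177 -0.02522758]
[ 0.58760386 -0.26785239  0.32403127]
```

View pics/s20.png

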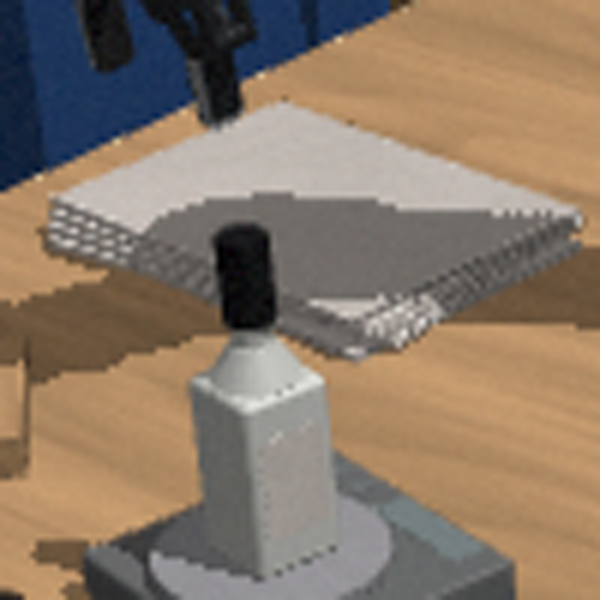

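View pics/s20f.png

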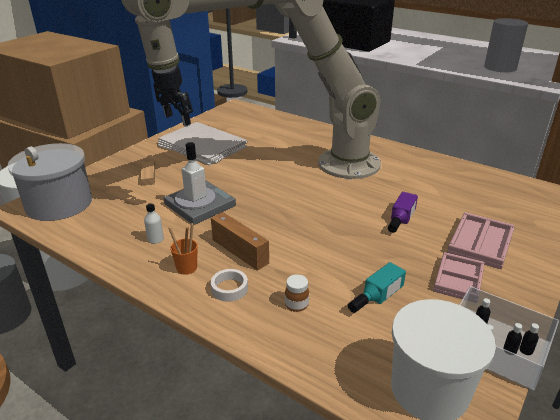

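View pics/t20.png

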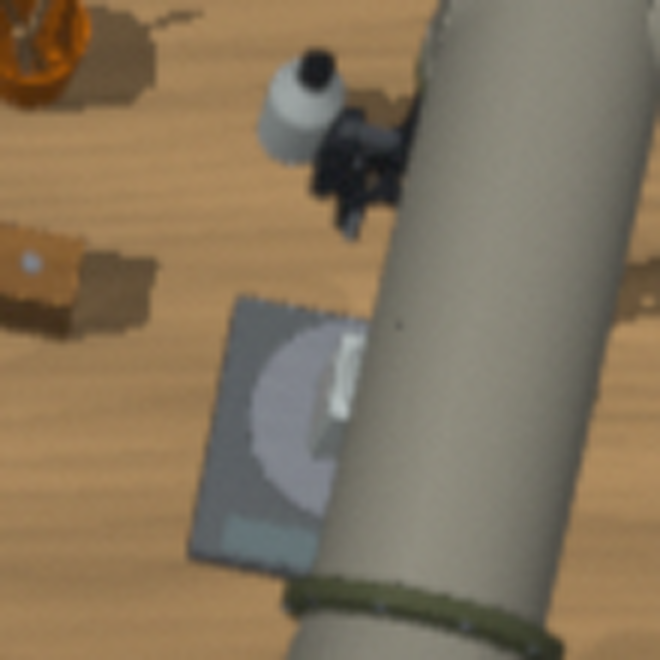

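```bash
python3 - <<'E'
from h import *
b=np.array([.9,1.1])
for q in [(273,545)]: print("foot", onz('scene',np.array(q)/6-.4+[150,105],.04), "pan in same view",onz('scene',np.array([194.6,196.7]),.04))
print(onz('top',np.array([312,455])/6-.4+[290,120],.04))
bot.close_job()
E
```

```text
foot [ 0.551755   -0.26283909] pan in same view [ 0.55845996 -0.25873205]
[ 0.53056466 -0.23790112]
the job is handed in; nothing more can be done
```

The bottle is standing upright and released near the middle of the scale pan, and I handed the job in at about 13.5 s of the 54 s allowed. No verdict was reported.

**What I did**
- I gripped the bottle by the cap and pressed its foot on the bench stop, mostly with 5–12 N.
- It pivoted from lying to nearly upright.
- I levelled it over the pan, set it down, let go and retracted the arm.

**Last checks**
- **Centring:** in the scene view the foot's centre is about 8 mm from the pan's centre, inside the 25 mm limit. The top view was mostly blocked by the arm.
- **Uprightness:** while held over the pan, fits put the bottle within about 2° of upright, or up to 5° depending on how rounded I took its edges to be. After release I only judged it by eye, and it looked upright. I did not measure whether it was still.
- **Robot clear:** after retracting, the wrist force was about 0.4 N and the gripper was open and clear of the bottle.
- **Bystanders:** none looked moved in the final scene picture; I did not measure them.

**What did not go to plan**
- **Pressure:** it fell to 1–3 N for part of the pivot.
- **Grip:** the fingers slid from the cap down to the neck near the end of the pivot, so the bottle leaned about 7–8°. I corrected this by tilting the tool.
- **Touchdown:** the first contact with the pan peaked at about 17 N on the wrist reading, against the 35 N limit.
- **Cameras:** the two views disagreed by about 5–8 mm at known heights.

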